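# Gauge the opening of a leaning cell clamp

## Robot

A 7-joint arm with a two-finger parallel gripper is mounted at the origin on a cart in front of the work surface, level with it; the furniture and walls round the work are solid. World frame = base frame: x ahead of the robot, y to its left, z up, the work surface at z = 0. Lengths are in m, angles in rad, forces in N, time in s.
With the tool pointing down it reaches from about 0.425 to 1.025 m from the base axis. Payload 9.4 kg.
Tool frame: the origin (TCP) lies between the finger pads; the fingertips stand 25 mm ahead of it and the grasp point (between the pads) lies 6 mm ahead of it; z points along the fingers, x is the direction in which the jaws open and shut, and the axes are right-handed (so a half turn about z gives the same grasp; the last joint's range is limited). The gripper opens to 85 mm and grips with 20 to 120 N. Pads are 22 mm wide; open, the fingers measure 114 mm over their backs; the gripper's body (76 mm by 85 mm) begins 54 mm behind the grasp point. The pads swing forward as they close: fully open they stand 13 mm farther back than shut.
Start: joints at [-1.341, 0.599, -0.003, 1.599, 0.002, 0.943, -0.08], TCP at [0.219, 0.691, 0.256] pointing down, gripper open.
Joint ranges: [-2.57, 2.57], [-0.35, 1.97], [-1.29, 1.29], [0.11, 2.56], [-1.05, 4.19], [0.11, 1.86], [-2.63, 2.63]. Speed limits (rad/s): [2.22, 2.22, 3.01, 3.01, 3.14, 3.14, 3.14].

## Interface

Orientations are given as [roll, pitch, yaw] about the fixed x, y, z axes, in that order (R = Rz(yaw) Ry(pitch) Rx(roll)).
In Python, from rig import robot gives the robot as it stands. The module is installed in compiled form; this text tells all that it offers.
- The arm moves only by the tool send_rows, never from a script. Its argument "steps" is a list of rows, each a list of 5 numbers: the shift along the tool's x, y, z in mm, then the turn about the tool's z in units of 5 degrees (1.0 is 5 degrees), then the finger opening in mm, from 0 to 85.4. A call has 1 to 20 rows; each row is the pose to reach, as a shift and turn from the pose commanded when the call began, along the tool's axes at that moment; what a row does not reach only later rows make up. A row lasts 1/12 s, in which the tool goes at most 41.7 mm and 7.16 degrees, less where a joint would pass 70% of its speed; a pose out of reach is approached as far as the arm can. A call with a gripper value outside its range is refused whole. The fingers move at their own pace and stop on an object; the grip force is fixed at half the most. Time passes only in rows, so rows that repeat a pose let the fingers close. It gives the time, the measured TCP pose, the force and the opening at its end, in the units of the state.
- robot.get_state(): the state, without advancing time (a new reading comes with each control period).
- robot.camera(name): name is "scene" or "side" or "wrist"; returns a dict with "pixels" (400x640x3 uint8, red, green, blue), "z_map" (400x640 float32, m along the optical axis (not along the pixel's ray), 0 where there is no reading), "intrinsics" (3x3 intrinsics, pixels), "k1" (the pictures are not rectified: a ray, as slopes to the right and down, at radius r is drawn at 1 + k1 r^2 times it, then the intrinsics apply), "R" (3x3) and "t" (3): a world point X has camera coordinates R X + t. Camera axes: x right, y down, z forward; pixel columns grow to the right and rows downward; lengths in m; the calibration is good to about 2 mm. A picture is of the moment at which its call begins.
- robot.hand_in(): hands the job in, once; it reports no verdict.
Trained networks look in the newest picture that a camera, given by its name, has taken for a name from the list of things; names that differ only in an ending like _2 or _b are one class to them, and where a whole thing is asked for, a point or a joint stands for the part that bears it (a point fixed in the world has none). Each returns a list of dicts, best first, with "confidence" (0 to 1); they miss things now and then, are a little off and sometimes report something else, mostly with a low value. They report only what shows in the picture. A call takes as long as a camera call. They do not tell look-alikes from the thing itself.
- robot.outline_of(camera, target): "mask" (400x640 bool, what is visible of it) and "extent" ([left, top, width, height] in pixels, round what is visible of it).
The state is a dict: "time_s": time; "joint_pos": joint angles; "joint_vel": joint speeds; "tau": joint torques, N m; "eef_pos": TCP position; "tcp_rot": TCP orientation; "contact_force": force on the tool from outside, world axes, zero at the start; "torque": the same for the moment, N m; "opening": finger opening in m.
Only numpy, scipy, OpenCV 4.12 (cv2) and the standard library are available. Lean on these libraries where they do the work, as an engineer would, in place of code of your own. Each camera call takes 0.05 s, during which the arm holds its last target.

## Task

Find the opening of the leaning cell clamp with the three gauge leaves: try them from the thinnest up, each pushed down into the clamp's gap to its shoulder, and put a leaf that goes in loosely back into a slot of the rack before trying the next. Stop at the first leaf that binds, that is, pushes the sprung jaw back: leave it fully home in the gap, held by the jaw alone, with the other two upright in the rack, and do not knock over the stoppered conical flask.

Things in the scene. Friction and masses are not known exactly. Their poses are not given: they have to be found in the camera images.
- clamp: Fixed cell clamp, base 110 x 125 mm. Origin on the worktop, z up. Its gap leans 35 degrees: a leaf goes in with its z along (-0.574, 0, 0.819) and its y along y of this frame. A fixed cheek bounds the gap with its face in this frame's plane y = 0 (cheek at y > 0), a sprung jaw on the -y side. Both are 30 mm wide and 34 mm deep along the gap; it is open at the sides and beneath.
- clamp_mouth (a point): Point in the plane of the gap's mouth (upper faces of cheek and jaw), whose edges are rounded 3 mm, mid-width, 4.5 mm to -y from the cheek's face; at (-15, -4.5, 85) mm in the clamp's frame. A leaf is fully home when its flange lies on that plane, so that its origin is within a few mm of this point.
- jaw_a (a joint): One of two sprung jaws of different thickness; one is fitted (drawn), the spare lies on a shelf at the clamp's -y end. Slide: 0 at rest, grows as the jaw is pushed to -y, 0.003 m at most; 4 N at rest, 4 N more per mm. The fitted jaw leaves a gap 1.3 mm narrower than either leaf_mid or leaf_thick, so that this leaf binds; the next thinner leaf has 2.2 mm of play.
- jaw_b (a joint): Slide of the other of the two sprung jaws, with the same spring and the same sense. The spare jaw stays at 0.
- rack: Grey fixed rack, 70 (x) x 210 (y) x 60 (z) mm, open at front and back. Origin on the worktop under its middle, z up. The top (z = 60, plate 10 mm thick) has three slots at x = 0, y = -70, 0, 70 mm, each 33 (x) x 14.5 (y) mm. A leaf stands with its blade through a slot, its flange on the top (origin at z = 60) and its y along the rack's y.
- leaf_thin: Gauge leaf, 0.08 kg, one steel stud on top. Steel blade 5 mm thick (y), 26 wide (x), z 0 to -42, round-nosed. Origin: middle of the underside of its flange (shoulder; 44 x 28 x 5); z up through the black handle, 40 (x) x 20 (y), z 5 to 51: grip across the 20. Same both ways round. Starts upright in any rack slot. All three have equal handles.
- leaf_mid: Gauge leaf, 0.1 kg, two steel studs on top. Steel blade 8.5 mm thick (y), 26 wide (x), z 0 to -42, round-nosed. Origin: middle of the underside of its flange (shoulder; 44 x 28 x 5); z up through the black handle, 40 (x) x 20 (y), z 5 to 51: grip across the 20. Same both ways round. Starts upright in any rack slot. All three have equal handles.
- leaf_thick: Gauge leaf, 0.12 kg, three steel studs on top. Steel blade 12 mm thick (y), 26 wide (x), z 0 to -42, round-nosed. Origin: middle of the underside of its flange (shoulder; 44 x 28 x 5); z up through the black handle, 40 (x) x 20 (y), z 5 to 51: grip across the 20. Same both ways round. Starts upright in any rack slot. All three have equal handles.
- flask: Stoppered glass conical flask, 64 mm wide and 121 mm tall, standing behind the rack and clamp; origin under its middle, z up.
Mind the look-alikes: they are no part of the job. What is shaped like the leaf_mid but green or pink is not meant.

How it is judged:
By the outcome, as a careful person would: the job done as asked, in the order asked, and still so for the second after the job is handed in, with the robot touching nothing.
It also fails if it takes over 72 s, if anything falls off the work surface, if the arm or the gripper's body presses on something with over 40 N, if the wrist force passes 120 N, or if a joint passes its speed limit or range.

## Working session

There is one attempt and no reset: what is moved stays moved. The work goes in short steps, Python scripts to look and compute and a tool call to move; the robot and the scene stay as the last step left them, time stands still between calls to the robot, and variables do not carry over. Pictures are saved under pics/ and viewed, and the job is handed in when it is done.

Besides the shell and the picture viewer there is one more tool, called after "Emit:" as a command line: name --pt "numbers of a row" for each row, then --argument value for the rest. send_rows: Moves the arm, as the interface text tells. Its arguments: {"type":"object","properties":{"steps":{"type":"array","items":{"type":"array","items":{"type":"number"}}}},"required":["steps"]}

```bash
mkdir -p pics; ls
cat > h.py <<'E'
import numpy as np, cv2
from rig import robot
def cam(n):
    return robot.camera(n)
def save(c,f,crop=None,scale=1):
    im=c["pixels"][...,::-1].copy()
    if crop: l,t,w,h=crop; im=im[t:t+h,l:l+w]
    if scale!=1: im=cv2.resize(im,None,fx=scale,fy=scale,interpolation=cv2.INTER_CUBIC)
    cv2.imwrite("pics/"+f,im)
def ray(c,uv):
    K=np.array(c["intrinsics"]);uv=np.atleast_2d(np.array(uv,float))
    d=(uv-K[:2,2])/[K[0,0],K[1,1]]
    s=d.copy()
    for _ in range(20): s=d/(1+c["k1"]*(s**2).sum(1,keepdims=True))
    return np.c_[s,np.ones(len(s))]
def world(c,uv,z):
    P=ray(c,uv)*np.reshape(z,(-1,1)); return (P-np.array(c["t"]))@np.array(c["R"])
def proj(c,X):
    P=np.atleast_2d(X)@np.array(c["R"]).T+np.array(c["t"]); s=P[:,:2]/P[:,2:]
    s=s*(1+c["k1"]*(s**2).sum(1,keepdims=True)); K=np.array(c["intrinsics"])
    return s*[K[0,0],K[1,1]]+K[:2,2]
def cloud(c,mask=None):
    z=c["z_map"]; m=(z>0) if mask is None else (z>0)&mask
    v,u=np.nonzero(m); return world(c,np.c_[u,v],z[v,u]), np.c_[u,v]
def onplane(c,uv,zw):
    d=ray(c,uv)@np.array(c["R"]); o=-np.array(c["R"]).T@np.array(c["t"])
    return o+d*((zw-o[2])/d[:,2:])
E
python3 - <<'E'
from h import *
for n in ["scene","side","wrist"]:
    c=cam(n); save(c,n+"0.png"); print(n,c["k1"],np.round(c["intrinsics"],1).tolist(),np.round(c["R"],3).tolist(),np.round(c["t"],3))
    for t in ["clamp","rack","leaf_thin","leaf_mid","leaf_thick","flask","jaw_a","jaw_b"]:
        r=robot.outline_of(n,t)
        for k in r[:5]:
            P,_=cloud(c,k["mask"]); print(n,t,round(k["confidence"],2),k["extent"],np.round(np.median(P,0),3) if len(P) else None)
print(robot.get_state())
E
```

```text
pics
scene 0.03365849166961705 [[392.8, 0.0, 320.1], [0.0, 392.8, 202.3], [0.0, 0.0, 1.0]] [[-0.646, -0.763, 0.001], [-0.316, 0.266, -0.911], [0.695, -0.589, -0.413]] [0.471 0.192 0.611]
scene clamp 0.67 [329.5, 167.4, 55.9, 44.0] [ 0.597 -0.003  0.016]
scene rack 0.7 [239.3, 214.4, 106.5, 67.5] [0.481 0.285 0.049]
scene leaf_mid 0.82 [197.0, 238.0, 27.2, 56.8] [0.486 0.448 0.063]
scene leaf_mid 0.73 [250.7, 212.7, 26.0, 45.5] [0.489 0.34  0.085]
scene leaf_mid 0.72 [312.8, 238.5, 27.5, 51.7] [0.366 0.292 0.059]
scene leaf_mid 0.71 [266.4, 256.2, 26.9, 50.2] [0.379 0.38  0.06 ]
scene leaf_thick 0.74 [310.8, 192.4, 23.6, 48.8] [0.475 0.202 0.083]
scene flask 0.8 [282.5, 158.6, 19.9, 45.6] [0.69  0.129 0.048]
side -0.10837263013159074 [[487.9, 0.0, 317.3], [0.0, 487.9, 188.7], [0.0, 0.0, 1.0]] [[0.9, -0.435, 0.023], [-0.155, -0.369, -0.917], [0.408, 0.821, -0.399]] [-0.42   0.206  0.65 ]
side clamp 0.81 [356.8, 200.4, 86.6, 80.9] [ 0.599 -0.046  0.01 ]
side rack 0.91 [248.4, 161.4, 57.8, 64.3] [0.476 0.169 0.033]
side rack 0.7 [355.8, 197.7, 87.8, 82.4] [ 0.599 -0.047  0.009]
side leaf
[... 1107 characters left out ...]
': 1.35, 'joint_pos': array([-1.34071609,  0.59928617, -0.0024844 ,  1.59937507,  0.00178536,
        0.94291115, -0.07980891]), 'joint_vel': array([-6.53962807e-04,  1.23812163e-03,  1.58387504e-03, -4.92462674e-04,
        1.51406967e-03, -1.56610569e-03,  1.71379664e-05]), 'tau': array([ 5.95121728e-04, -7.76226711e+01,  1.56407442e+00, -2.58378786e+01,
        1.24510998e-02,  1.92301770e-03, -1.13780277e-05]), 'eef_pos': array([0.21895706, 0.69115707, 0.25629387]), 'tcp_rot': array([ 3.14155105e+00, -2.58077008e-05,  1.26400739e+00]), 'contact_force': array([-0.02487177,  0.96897726, -0.66689015]), 'torque': array([-0.04515606,  0.01907401,  0.00334085]), 'opening': 0.08559240978473039}
```

View images.

Run:
```python
import cv2
a=cv2.imread("pics/scene0.png")[130:310,170:410]; b=cv2.imread("pics/side0.png")[120:300,190:460]
cv2.imwrite("pics/sc1.png",cv2.resize(a,None,fx=3.2,fy=3.2,interpolation=cv2.INTER_CUBIC))
cv2.imwrite("pics/si1.png",cv2.resize(b,None,fx=2.9,fy=2.9,interpolation=cv2.INTER_CUBIC))
```

```text
(no output)
```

View pics/sc1.png

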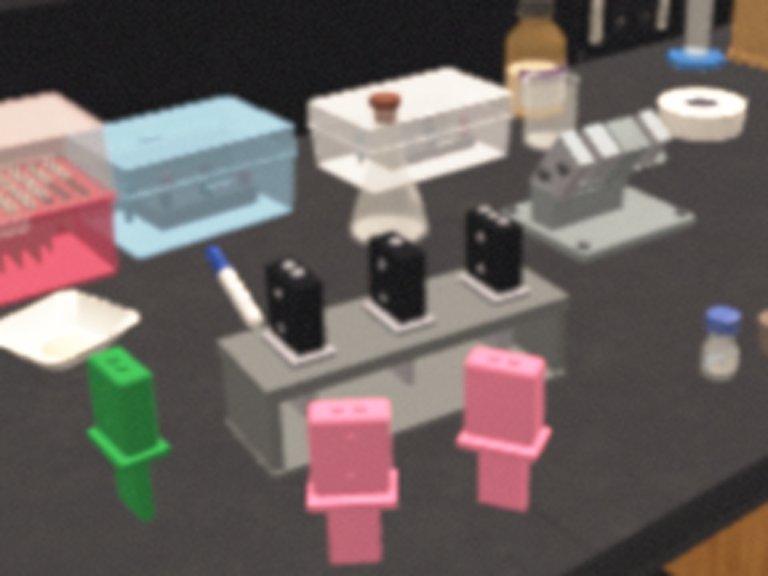

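View pics/si1.png

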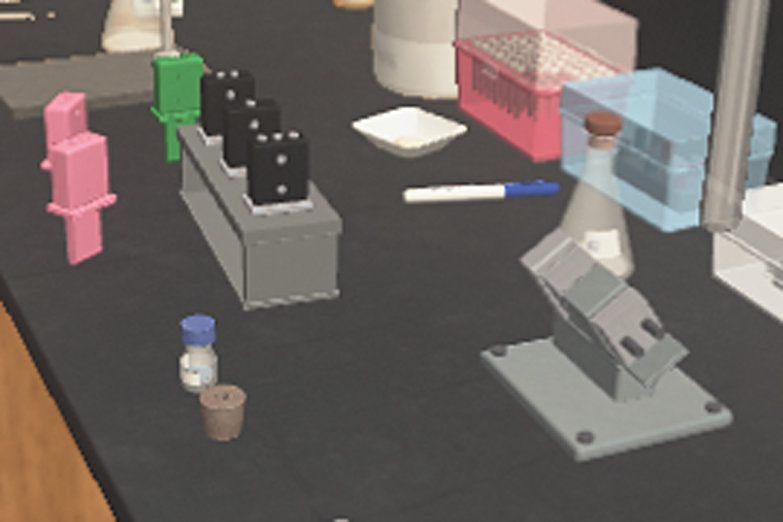

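View pics/scene0.png

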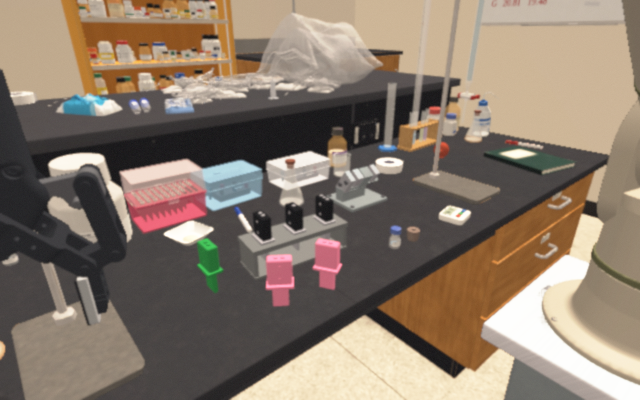

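Run:
```python
from h import *
s=robot.get_state()
c=cam("wrist");o=-np.array(c["R"]).T@np.array(c["t"]);print("wrist cam",o,"tool",s["eef_pos"])
y=s["tcp_rot"][2];R=np.array([[np.cos(y),np.sin(y),0],[np.sin(y),-np.cos(y),0],[0,0,-1]])
print("in tool",R.T@(o-s["eef_pos"]), "fwd in tool",R.T@np.array(c["R"])[2])
for n in["scene","side"]:
    c=cam(n);P,uv=cloud(c)
    m=(P[:,2]>.055)&(P[:,2]<.066)&(abs(P[:,0]-.485)<.06)&(abs(P[:,1]-.26)<.13)
    Q=P[m];print(n,len(Q));
    r=cv2.minAreaRect((Q[:,:2]*1000).astype(np.float32));print(r,np.median(Q[:,2]))
    m=(P[:,2]>.004)&(P[:,2]<.016)&(abs(P[:,0]-.6)<.1)&(abs(P[:,1]+.03)<.1)
    Q=P[m];r=cv2.minAreaRect((Q[:,:2]*1000).astype(np.float32));print("clamp base",len(Q),r,cv2.boxPoints(r).round().tolist(),np.median(Q[:,2]))
    m=(P[:,2]>.04)&(abs(P[:,0]-.6)<.1)&(abs(P[:,1]+.03)<.1)
    print("top",P[m].min(0),P[m].max(0))
```

```text
wrist cam [0.15319296 0.71123437 0.3745296 ] tool [0.21895706 0.69115707 0.25629387]
in tool [-0.00072084 -0.06875678 -0.11823573] fwd in tool [8.68947714e-04 2.73647173e-01 9.61829751e-01]
scene 1537
((494.3934631347656, 264.76348876953125), (211.97308349609375, 75.243896484375), 83.81250762939453) 0.05867150089811993
clamp base 596 ((610.0455322265625, -25.734420776367188), (125.59979248046875, 111.27680969238281), 87.27984619140625) [[551.0, -86.0], [663.0, -91.0], [669.0, 34.0], [557.0, 40.0]] 0.008167475649175488
top [ 0.57519187 -0.09373425  0.04013822] [0.64023238 0.03283671 0.09227995]
side 732
((495.7574462890625, 265.8270568847656), (215.23065185546875, 70.77239990234375), 83.88272857666016) 0.05965083515976992
clamp base 1763 ((613.5209350585938, -26.648162841796875), (127.63269805908203, 110.93775177001953), 86.21682739257812) [[554.0, -87.0], [665.0, -94.0], [673.0, 33.0], [562.0, 41.0]] 0.008838224535671223
top [ 0.57670088 -0.0922307   0.04081859] [0.62276656 0.02891386 0.09375874]
```

Emit:
send_rows --pt "-30 32 4 -0.3 40" --pt "-60 65 8 -0.6 40" --pt "-90 97 12 -0.9 40" --pt "-120 129 16 -1.2 40" --pt "-150 161 20 -1.5 40" --pt "-180 194 24 -1.8 40" --pt "-210 226 28 -2 40" --pt "-240 258 32 -2.2 40" --pt "-270 290 36 -2.28 40" --pt "-300 323 36 -2.28 40" --pt "-318 342 36 -2.28 40" --pt "-333 358 36 -2.28 40" --pt "-333 358 36 -2.28 40" --pt "-333 358 36 -2.28 40"

```text
time_s: 2.67
eef_pos: [0.4609, 0.2636, 0.2205]
tcp_rot: [3.141, 0.0, 1.458]
contact_force: [-0.2, 0.4, 0.4]
opening: 0.04
```

Run:
```python
from h import *
c=cam("wrist"); save(c,"w1.png")
P,_=cloud(c)
for zl,zh in((.054,.064),(.107,.117)):
    m=(P[:,2]>zl)&(P[:,2]<zh)&(abs(P[:,0]-.495)<.07)&(abs(P[:,1]-.265)<.125); Q=P[m]
    print(len(Q),np.median(Q[:,2]))
    if zl<.1: print(cv2.minAreaRect((Q[:,:2]*1000).astype(np.float32)))
    else:
        for y in (.195,.265,.335):
            q=Q[abs(Q[:,1]-y)<.03]
            r=cv2.minAreaRect((q[:,:2]*1000).astype(np.float32)); print(len(q),r,np.median(q[:,2]))
for t in ["leaf_thin","leaf_mid","leaf_thick"]:
    for k in robot.outline_of("wrist",t): 
        print(t,round(k["confidence"],2),k["extent"])
s=robot.get_state();print(s["time_s"],s["eef_pos"],s["tcp_rot"],s["joint_pos"],s["opening"],s["contact_force"])
```

```text
11968 0.06066882664529
((498.08758544921875, 264.46466064453125), (210.7290802001953, 71.43016052246094), 83.46393585205078)
4199 0.1114591689834002
1240 ((488.7486267089844, 195.169921875), (20.65732765197754, 39.15122985839844), 83.41053771972656) 0.11148305735267511
1499 ((497.07244873046875, 265.469970703125), (19.616968154907227, 40.090110778808594), 83.39970397949219) 0.11145596081123028
1460 ((504.10150146484375, 333.134765625), (20.188417434692383, 39.53275680541992), 83.41019439697266) 0.11144778649086406
leaf_thin 0.61 [317.6, 204.4, 32.1, 74.7]
leaf_mid 0.85 [507.6, 178.9, 76.1, 70.0]
leaf_mid 0.68 [424.6, 45.3, 87.2, 59.1]
leaf_mid 0.68 [312.8, 36.5, 60.8, 66.8]
leaf_thick 0.64 [214.4, 204.3, 48.8, 76.6]
2.8667 [0.45904338 0.2671016  0.22037982] [-3.14153318e+00 -6.63334238e-04  1.46529669e+00] [-0.58336167  0.41743571 -0.06850626  2.07598389  0.04505648  0.649122
  0.78340494] 0.0403319064038152 [-1.39679104 -0.27939687  0.03915265]
```

View pics/w1.png

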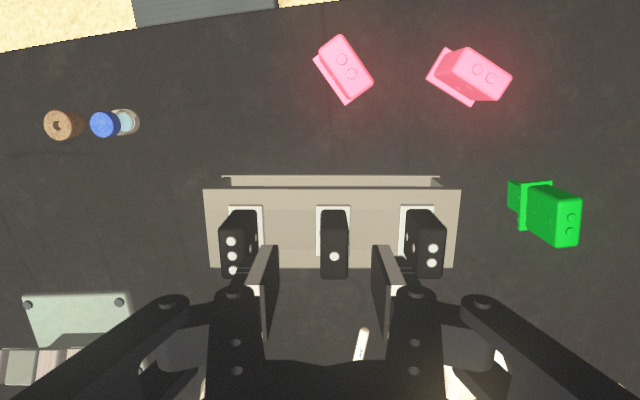

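Emit:
send_rows --pt "1 19 20 0 40" --pt "2.5 38 50 0.08 40" --pt "2.5 38 80 0.08 40" --pt "2.5 38 105 0.08 40" --pt "2.5 38 118 0.08 40" --pt "2.5 38 122 0.08 40" --pt "2.5 38 122 0.08 40" --pt "2.5 38 122 0.08 10" --pt "2.5 38 122 0.08 10" --pt "2.5 38 122 0.08 10" --pt "2.5 38 122 0.08 10" --pt "2.5 38 122 0.08 10"

```text
time_s: 3.87
eef_pos: [0.4981, 0.2645, 0.0994]
tcp_rot: [3.14, -0.001, 1.456]
contact_force: [-1.2, 0.1, 7.1]
opening: 0.0191
```

Run:
```python
from h import *
c=cam("wrist"); save(c,"w2.png")
c=cam("scene"); save(c,"s2.png",(210,150,200,150),4)
s=robot.get_state();print(s["time_s"],s["eef_pos"],s["tcp_rot"],s["opening"],s["contact_force"])
```

```text
3.9667 [0.49818002 0.26445748 0.09944464] [ 3.14012018e+00 -1.37566410e-03  1.45613297e+00] 0.019437791257117965 [-0.00791892  0.9958147   7.40308969]
```

View pics/w2.png

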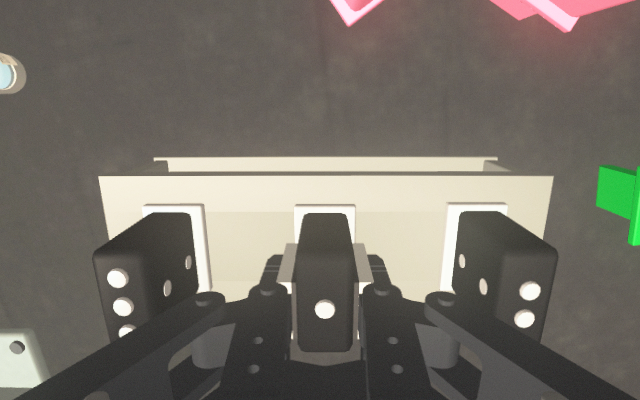

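View pics/s2.png

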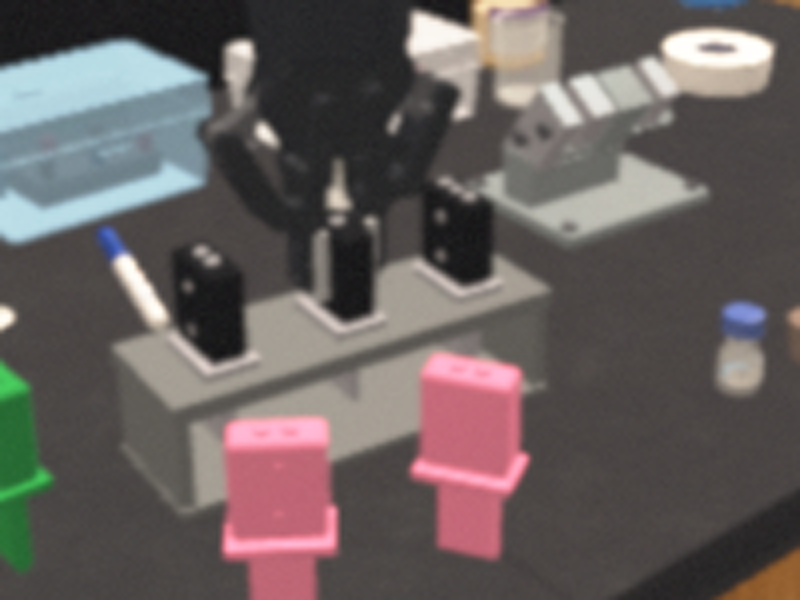

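Emit:
send_rows --pt "0 0 -10 0 10" --pt "0 0 -20 0 10" --pt "0 0 -30 0 10" --pt "0 -2 -30 0 10" --pt "0 -8 -31 0 10" --pt "0 -13.5 -31.3 0 10" --pt "0 -19 -31 0 10" --pt "0 -24.5 -30.7 0 10" --pt "0 -30 -29.5 0 10" --pt "0 -35.5 -28 0 10" --pt "0 -41 -26 0 10" --pt "0 -41 -26 0 10" --pt "0 -41 -26 0 10"

```text
time_s: 5.05
eef_pos: [0.4583, 0.2696, 0.1251]
tcp_rot: [3.138, -0.003, 1.456]
contact_force: [3.2, 0.3, 4.4]
opening: 0.0191
```

Run:
```python
from h import *
c=cam("side"); save(c,"si3.png",(230,120,130,110),6)
c=cam("scene"); save(c,"s3.png",(210,150,200,150),4)
s=robot.get_state();print(s["time_s"],s["eef_pos"],s["tcp_rot"],s["opening"],s["contact_force"])
```

```text
5.15 [0.45835484 0.26949795 0.12504616] [ 3.13831062e+00 -2.49855548e-03  1.45590022e+00] 0.019314380146754132 [4.31931517 0.21680533 5.31507559]
```

View pics/si3.png

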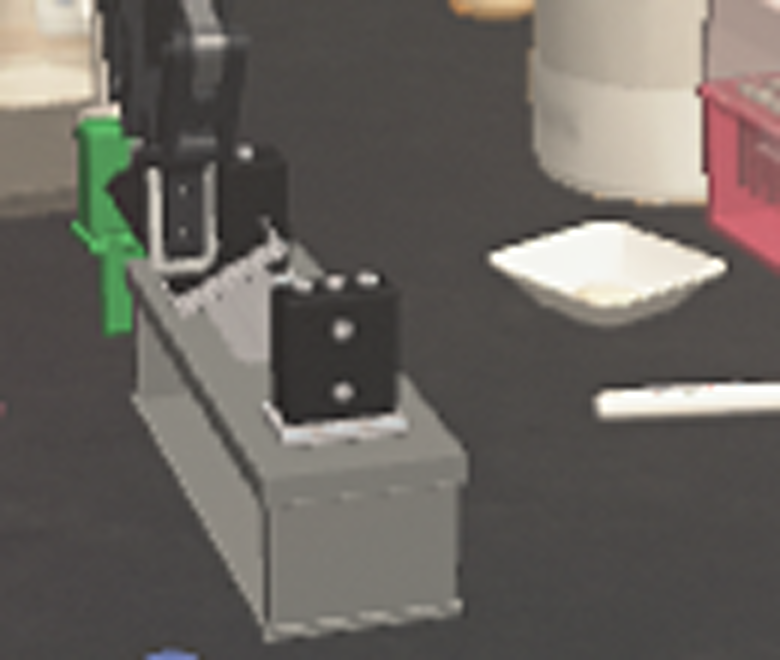

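View pics/s3.png

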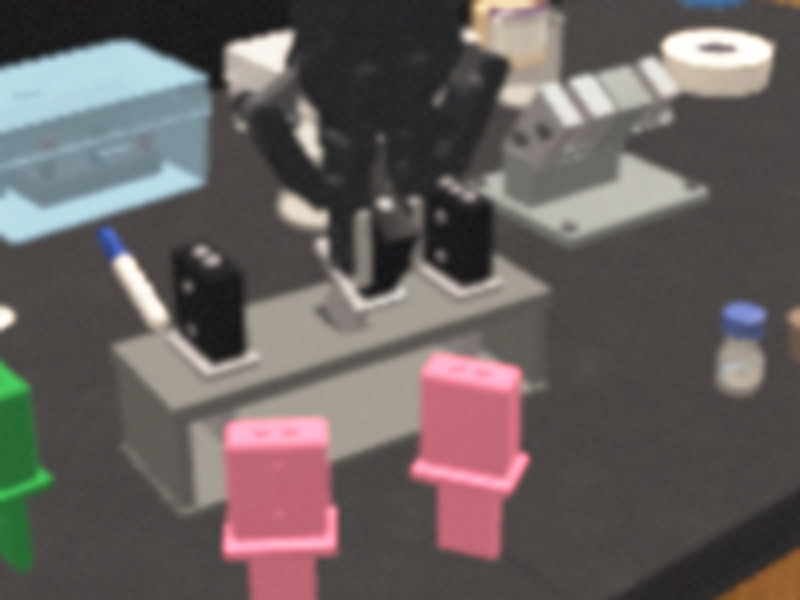

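Emit:
send_rows --pt "0 -8 -12 0 10" --pt "0 -16 -24 0 10" --pt "0 -25 -40 0 10" --pt "0 -25 -70 0 10" --pt "0 -20 -100 0 10" --pt "-20 0 -110 0 10" --pt "-45 20 -110 0 10" --pt "-75 45 -110 -0.2 10" --pt "-105 65 -110 -0.4 10" --pt "-135 90 -110 -0.68 10" --pt "-165 110 -110 -0.68 10" --pt "-195 130 -110 -0.68 10" --pt "-225 150 -110 -0.68 10" --pt "-250 167 -110 -0.68 10" --pt "-270 178 -110 -0.68 10" --pt "-280 185 -110 -0.68 10" --pt "-280 185 -110 -0.68 10" --pt "-280 185 -110 -0.68 10"

```text
time_s: 6.65
eef_pos: [0.608, -0.0299, 0.2338]
tcp_rot: [-3.14, -0.001, 1.515]
contact_force: [-0.0, 0.7, -1.1]
opening: 0.0195
```

```bash
cat >> h.py <<'E'
def leafpts(o,yaw,th,t=5.0):
    # o origin (m), yaw of leaf y axis's frame: leaf x=(cos,sin), lean toward -x by th deg
    th=np.radians(th); x=np.array([np.cos(yaw),np.sin(yaw),0]); y=np.array([-np.sin(yaw),np.cos(yaw),0]); zz=np.array([0,0,1.])
    a=-np.sin(th)*x+np.cos(th)*zz; w=np.cos(th)*x+np.sin(th)*zz
    def box(X,Y,z0,z1): return np.array([o+(sx*X*w+sy*Y*y+z*a)/1000 for z in(z0,z1) for sx,sy in((-1,-1),(1,-1),(1,1),(-1,1))])
    return [box(20,10,5,51),box(22,14,0,5),box(13,t/2,-42,0)],a,w
def draw(c,im,boxes,crop,scale,col=(0,0,255)):
    l,t,_,_=crop
    for B in boxes:
        p=((proj(c,B)+.5-[l,t])*scale-.5)
        for i,j in [(0,1),(1,2),(2,3),(3,0),(4,5),(5,6),(6,7),(7,4),(0,4),(1,5),(2,6),(3,7)]:
            cv2.line(im,tuple(int(v) for v in p[i].round()),tuple(int(v) for v in p[j].round()),col,1,cv2.LINE_AA)
def overlay(c,f,crop,scale,boxes,col=(0,0,255)):
    l,t,w,h=crop; im=cv2.resize(c["pixels"][t:t+h,l:l+w,::-1].copy(),None,fx=scale,fy=scale,interpolation=cv2.INTER_CUBIC)
    raw=im.copy()
    draw(c,im,boxes,crop,scale,col); cv2.imwrite("pics/"+f,np.hstack([raw,im]))
E
python3 - <<'E'
from h import *
s=robot.get_state();print(s["time_s"],s["eef_pos"],s["tcp_rot"],s["opening"],s["contact_force"])
g=s["eef_pos"]+[0,0,-.006]
yaw=s["tcp_rot"][2]-np.pi/2
bx,a,w=leafpts(np.zeros(3),yaw,35); o=g-a*.033
bx=leafpts(o,yaw,35)[0]
ctr=proj(cam("side"),g)[0]; print(ctr)
c=cam("side"); u,v=int(ctr[0]),int(ctr[1]); overlay(c,"si4.png",(u-40,v-40,80,100),5,bx)
c=cam("wrist"); save(c,"w4.png"); np.savez("w4.npz",**c)
E
```

```text
6.65 [ 0.60795804 -0.02993204  0.23376963] [-3.14011000e+00 -5.67459146e-04  1.51509198e+00] 0.019452966894609944 [-0.00569903  0.69884879 -1.08292866]
[407.63098754 135.51753205]
```

View pics/si4.png

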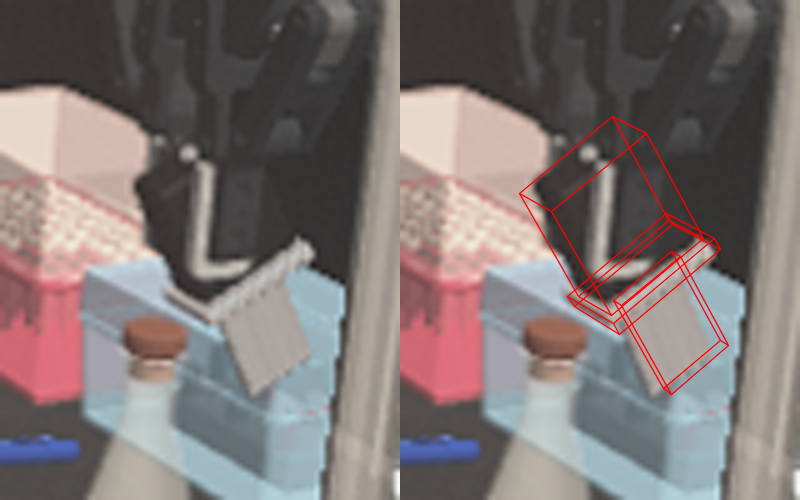

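View pics/w4.png

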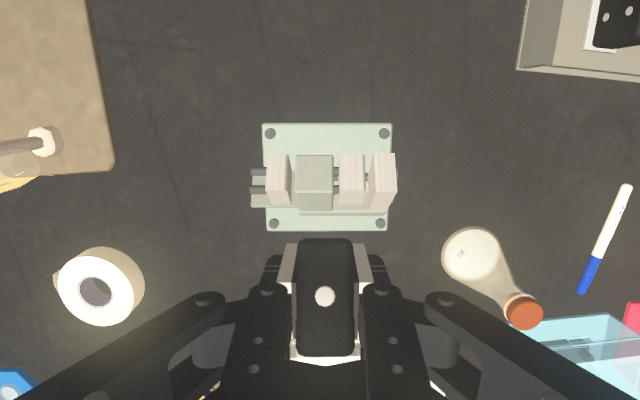

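Run:
```python
from h import *
c=cam("side"); save(c,"si5.png",(385,125,50,60),10)
w=dict(np.load("w4.npz")); save(w,"w5.png",(240,115,170,125),4.7)
```

```text
(no output)
```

View pics/si5.png

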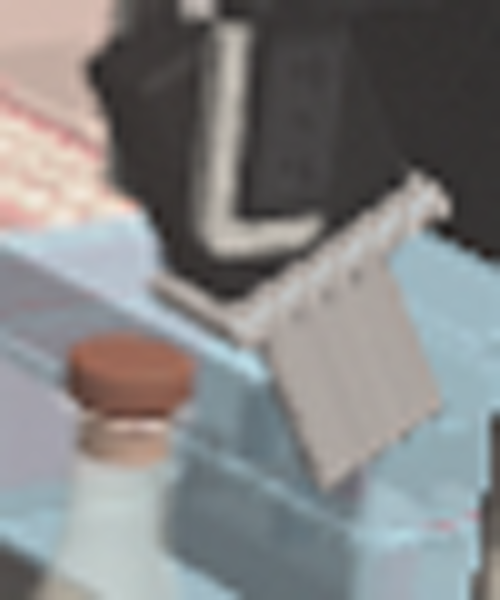

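View pics/w5.png

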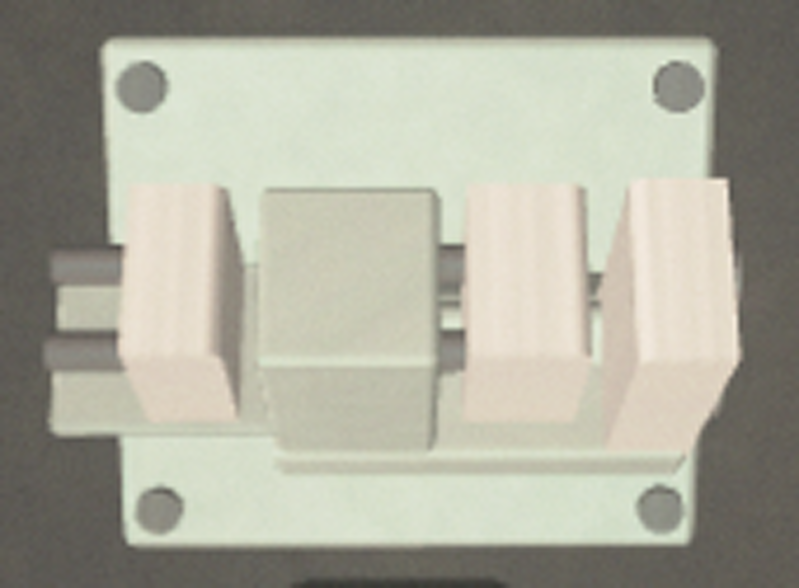

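```bash
cat > cl.py <<'E'
from h import *
w=dict(np.load("w4.npz"))
def ana(w,yaw,name):
    x=np.array([np.cos(yaw),np.sin(yaw),0]);y=np.array([-np.sin(yaw),np.cos(yaw),0]);t=np.radians(35)
    a=-np.sin(t)*x+np.cos(t)*np.array([0,0,1]);W=np.cos(t)*x+np.sin(t)*np.array([0,0,1])
    P,uv=cloud(w); m=(P[:,2]>.06)&(P[:,2]<.11)&(abs(P[:,0]-.6)<.05)&(abs(P[:,1]+.03)<.09);P=P[m]*1000
    A=P@a;B=P@W;Y=P@y
    h,e=np.histogram(A,bins=np.arange(A.min(),A.max(),1)); k=h.argmax(); A0=np.median(A[abs(A-e[k]-.5)<2])
    top=abs(A-A0)<3
    print(name,"A0",A0,"n",top.sum())
    # plane normal
    Q=P[top]; q=Q-Q.mean(0); n=np.linalg.svd(q,full_matrices=False)[2][2]; n*=np.sign(n[2]); print("normal",n, "expected",a)
    hy,ey=np.histogram(Y[top],bins=np.arange(-110,60,1.)); 
    print([(int(e),int(v)) for e,v in zip(ey,hy) if v or -60<e<40])
    print("W",np.percentile(B[top],[1,50,99]), "mid",np.percentile(B[top],[1,99]).mean())
    Bm=np.percentile(B[top],[1,99]).mean()
    return A0,Bm,x,y,a,W
if __name__=="__main__":
    P,uv=cloud(w); m=(P[:,2]>.003)&(P[:,2]<.014)&(abs(P[:,0]-.61)<.09)&(abs(P[:,1]+.03)<.1)
    r=cv2.minAreaRect((P[m][:,:2]*1000).astype(np.float32)); print("base",r,cv2.boxPoints(r).round(1).tolist(),np.median(P[m][:,2]))
    A0,Bm,x,y,a,W=ana(w,np.radians(-3.3),"wrist")
    for s in (0,1):
        p=A0*a+Bm*W; print("mouth ctr xz (y=0 comp)",p)
E
python3 cl.py
```

```text
base ((603.3021240234375, -17.494918823242188), (170.2572021484375, 158.43479919433594), 89.92935943603516) [[524.0, -102.5], [682.4000244140625, -102.69999694824219], [682.5999755859375, 67.5], [524.2000122070312, 67.69999694824219]] 0.0106294681209885
wrist A0 -270.43260629841916 n 4055
normal [-0.56918939  0.01947111  0.82197586] expected [-0.57262534  0.03301737  0.81915204]
[(-59, 0), (-58, 0), (-57, 0), (-56, 0), (-55, 0), (-54, 0), (-53, 0), (-52, 0), (-51, 0), (-50, 0), (-49, 0), (-48, 0), (-47, 0), (-46, 0), (-45, 0), (-44, 0), (-43, 0), (-42, 0), (-41, 0), (-40, 7), (-39, 50), (-38, 48), (-37, 51), (-36, 51), (-35, 49), (-34, 49), (-33, 50), (-32, 52), (-31, 50), (-30, 48), (-29, 49), (-28, 50), (-27, 48), (-26, 50), (-25, 50), (-24, 57), (-23, 17), (-22, 0), (-21, 0), (-20, 0), (-19, 0), (-18, 11), (-17, 40), (-16, 42), (-15, 52), (-14, 45), (-13, 50), (-12, 48), (-11, 47), (-10, 48), (-9, 48), (-8, 42), (-7, 49), (-6, 57), (-5, 38), (-4, 52), (-3, 57), (-2, 39), (-1, 42), (0, 69), (1, 36), (2, 35), (3, 69), (4, 40), (5, 37), (6, 60), (7, 51), (8, 36), (9, 38), (10, 72), (11, 29), (12, 6), (13, 0), (14, 0), (15, 0), (16, 20), (17, 42), (18, 41), (19, 60), (20, 51), (21, 43), (22, 54), (23, 52), (24, 44), (25, 54), (26, 51), (27, 48), (28, 49), (29, 49), (30, 51), (31, 50), (32, 47), (33, 49), (34, 50), (35, 44), (36, 29), (37, 0), (38, 0), (39, 0), (43, 4), (44, 65), (45, 61), (46, 52), (47, 53), (48, 54), (49, 53), (50, 50), (51, 50), (52, 52), (53, 54), (54, 52), (55, 54), (56, 52), (57, 51), (58, 54)]
W [519.94393309 536.08200457 550.87018948] mid 535.4070612845712
mouth ctr xz (y=0 comp) [592.70910658 -34.17539206  85.57145192]
mouth ctr xz (y=0 comp) [592.70910658 -34.17539206  85.57145192]
```

Run:
```python
from cl import *
T=np.array([0.60795804,-0.02993204,0.23376963]);yt=1.51509
tx=np.array([np.cos(yt),np.sin(yt),0]);ty=np.array([np.sin(yt),-np.cos(yt),0]);tz=np.array([0,0,-1.])
R=np.c_[tx,ty,tz]
P,uv=cloud(w)
m=(uv[:,0]>285)&(uv[:,0]<370)&(uv[:,1]>236)&(uv[:,1]<360)
q=(P[m]-T)@R*1000
px=w["pixels"][uv[m][:,1],uv[m][:,0]].astype(int).sum(1)
for r in (245,260,280,300,320,340,350):
    k=(uv[m][:,1]==r)&(px<150); qq=q[k]; 
    print(r,"cols",uv[m][k][:,0].min(),uv[m][k][:,0].max(),"tool x",qq[:,0].min().round(1),qq[:,0].max().round(1),"ty,tz med",np.median(qq[:,1]).round(1),np.median(qq[:,2]).round(1))
# clamp yaw
yaw=np.radians(-3.0)
for yd in(-2,-3,-4):
    yaw=np.radians(yd);x=np.array([np.cos(yaw),np.sin(yaw),0]);y=np.array([-np.sin(yaw),np.cos(yaw),0]);t=np.radians(35)
    a=-np.sin(t)*x+np.cos(t)*np.array([0,0,1]);W=np.cos(t)*x+np.sin(t)*np.array([0,0,1])
    Q=P*1000;A=Q@a;B=Q@W;Y=Q@y
    p0=np.array([595,5.2,85.6]);A0=p0@a;B0=p0@W;Y0=p0@y
    top=(abs(A-A0)<2.5)&(abs(B-B0)<14)
    rows=[]
    for b in range(-12,13,3):
        s=top&(abs(B-B0-b)<1.5); d=Y[s]-Y0
        jaw=d[(d<0.5)&(d>-23)]; ch=d[d>0.5]; rows.append((b,np.sort(jaw)[-3:].mean(),np.sort(ch)[:3].mean(),np.sort(ch)[-3:].mean()))
    r=np.array(rows);print(yd,r.round(1).tolist(),"slopes deg",np.degrees(np.polyfit(r[:,0],r[:,1],1)[0]),np.degrees(np.polyfit(r[:,0],r[:,2],1)[0]))
m=(P[:,2]>.003)&(P[:,2]<.0115)&(uv[:,0]>255)&(uv[:,0]<400)&(uv[:,1]>118)&(uv[:,1]<236)
r=cv2.minAreaRect((P[m][:,:2]*1000).astype(np.float32));print(r)
```

```text
Traceback (most recent call last):
ValueError: zero-size array to reduction operation minimum which has no identity
```

Run:
```python
from cl import *
T=np.array([0.60795804,-0.02993204,0.23376963]);yt=1.51509
tx=np.array([np.cos(yt),np.sin(yt),0]);ty=np.array([np.sin(yt),-np.cos(yt),0]);tz=np.array([0,0,-1.])
R=np.c_[tx,ty,tz]
P,uv=cloud(w)
print("depth in handle",w["z_map"][260:340:20,325])
# pads: visible white pad faces around handle; rows
for r in (255,265,275): print(r,w["pixels"][r,278:380:3].sum(1).tolist())
# center ray of handle top/stud
o=-np.array(w["R"]).T@np.array(w["t"])
co=R.T@(o-T)*1000
for uvp in ((325,296.5),(297,245),(353,245)):
    d=R.T@(ray(w,uvp)[0]@np.array(w["R"])); print(uvp,"cam tool",co.round(1),"dir",(d/d[2]).round(4))
for yd in(-2,-3,-4):
    yaw=np.radians(yd);x=np.array([np.cos(yaw),np.sin(yaw),0]);y=np.array([-np.sin(yaw),np.cos(yaw),0]);t=np.radians(35)
    a=-np.sin(t)*x+np.cos(t)*np.array([0,0,1]);W=np.cos(t)*x+np.sin(t)*np.array([0,0,1])
    Q=P*1000;A=Q@a;B=Q@W;Y=Q@y
    p0=np.array([595,5.2,85.6]);A0=p0@a;B0=p0@W;Y0=p0@y
    top=(abs(A-A0)<2.5)&(abs(B-B0)<14)
    rows=[]
    for b in range(-12,13,3):
        s=top&(abs(B-B0-b)<1.5); d=Y[s]-Y0
        jaw=d[(d<0.5)&(d>-23)]; ch=d[(d>0.5)&(d<40)]; rows.append((b,np.sort(jaw)[-3:].mean(),np.sort(ch)[:3].mean(),np.sort(ch)[-3:].mean()))
    r=np.array(rows);print(yd,r.round(1).tolist(),"slopes deg",np.degrees(np.polyfit(r[:,0],r[:,1],1)[0]),np.degrees(np.polyfit(r[:,0],r[:,2],1)[0]))
m=(P[:,2]>.003)&(P[:,2]<.0115)&(uv[:,0]>255)&(uv[:,0]<400)&(uv[:,1]>118)&(uv[:,1]<236)
r=cv2.minAreaRect((P[m][:,:2]*1000).astype(np.float32));print(r)
```

```text
depth in handle [0.12210727 0.12222439 0.11778809 0.11896317]
255 [159, 165, 390, 384, 390, 396, 231, 184, 185, 184, 194, 187, 193, 192, 202, 208, 213, 195, 203, 195, 194, 196, 198, 185, 171, 168, 399, 397, 388, 395, 189, 173, 171, 223]
265 [208, 379, 390, 392, 393, 371, 156, 188, 181, 188, 182, 181, 187, 197, 189, 193, 190, 202, 187, 201, 190, 200, 192, 176, 168, 158, 355, 390, 393, 391, 401, 216, 220, 213]
275 [357, 379, 395, 390, 388, 169, 149, 180, 181, 185, 186, 184, 193, 192, 194, 182, 194, 182, 198, 204, 196, 186, 179, 178, 158, 173, 154, 392, 389, 394, 387, 385, 164, 163]
(325, 296.5) cam tool [   0.3  -69.  -118.6] dir [0.0046 0.6042 1.    ]
(297, 245) cam tool [   0.3  -69.  -118.6] dir [-0.0808  0.4276  1.    ]
(353, 245) cam tool [   0.3  -69.  -118.6] dir [0.0888 0.4272 1.    ]
-2 [[-12.0, -2.7, 5.0, 20.3], [-9.0, -2.9, 4.9, 20.2], [-6.0, -3.1, 4.7, 20.5], [-3.0, -3.2, 4.6, 20.5], [0.0, -3.4, 5.0, 20.3], [3.0, -3.6, 4.8, 20.0], [6.0, -3.1, 4.8, 20.3], [9.0, -3.0, 4.9, 20.3], [12.0, -3.3, 4.4, 20.0]] slopes deg -0.9128555502222345 -0.7109126041493724
-3 [[-12.0, -2.9, 4.9, 20.1], [-9.0, -3.0, 4.8, 20.1], [-6.0, -3.2, 4.6, 20.5], [-3.0, -3.3, 4.6, 20.3], [0.0, -3.4, 4.9, 20.2], [3.0, -3.6, 4.9, 20.0], [6.0, -3.0, 4.9, 20.4], [9.0, -2.9, 5.0, 20.4], [12.0, -3.0, 4.5, 20.1]] slopes deg -0.030110299371989082 0.10110475705225078
-4 [[-12.0, -3.0, 4.7, 19.9], [-9.0, -3.2, 4.6, 19.9], [-6.0, -3.3, 4.5, 20.4], [-3.0, -3.3, 4.5, 20.3], [0.0, -3.4, 4.9, 20.0], [3.0, -3.5, 4.9, 20.2], [6.0, -2.9, 5.0, 20.5], [9.0, -2.8, 5.2, 20.6], [12.0, -2.8, 4.7, 20.3]] slopes deg 0.7839709615436379 0.883872077174944
((615.810791015625, -27.49024200439453), (125.7127685546875, 110.78070831298828), 87.07223510742188)
```

```bash
cat > tilt.py <<'E'
from h import *
from scipy.optimize import least_squares
def fit(c,T,yt,obs,crop,scale,gy=True):
    uv=np.array([o[1] for o in obs],float); uv=(uv+.5)/scale-.5+np.array(crop[:2])
    L=np.array([o[0] for o in obs],float)
    yaw=yt-np.pi/2;x=np.array([np.cos(yaw),np.sin(yaw),0]);y=np.array([-np.sin(yaw),np.cos(yaw),0]);zz=np.array([0,0,1.])
    def pts(p):
        th=np.radians(p[3]);a=-np.sin(th)*x+np.cos(th)*zz;W=np.cos(th)*x+np.sin(th)*zz
        return T+(p[0]*x+p[1]*y+p[2]*zz+L[:,:1]*W+L[:,1:2]*y+L[:,2:]*a)/1000
    f=lambda p:np.r_[(proj(c,pts(p))-uv).ravel(),(p[1])/3]
    r=least_squares(f,[10,0,-30,33]);J=r.jac
    g=r.x; th=np.radians(g[3])
    # grasp point (tool frame 0,0,-6) in leaf coords
    d=np.array([-g[0],0,-6-g[2]]); 
    print("origin rel TCP (x,y,z in clamplike axes)",g[:3].round(1),"theta",g[3].round(1),"resid px",np.abs(r.fun).max().round(2),"grasp in leaf x,z",(d[0]*np.cos(th)+d[2]*np.sin(th)).round(1),(-d[0]*np.sin(th)+d[2]*np.cos(th)).round(1))
    return g
E
python3 - <<'E'
from tilt import *
s=robot.get_state();c=cam("side")
obs=[((-22,-14,0),(245,343)),((22,-14,0),(447,215)),((-13,-2.5,-42),(325,490)),((13,-2.5,-42),(440,405)),((-22,14,2.5),(155,285)),((-13,-2.5,0),(270,340))]
fit(c,s["eef_pos"],s["tcp_rot"][2],obs,(385,125),10)
print(s["time_s"])
E
```

```text
origin rel TCP (x,y,z in clamplike axes) [ 18.9   1.2 -34.7] theta 28.6 resid px 3.46 grasp in leaf x,z -2.9 34.2
6.85
```

Run:
```python
from tilt import *
s=robot.get_state();c=cam("side");
for obs in ([((-22,-14,0),(245,343)),((22,-14,0),(447,215)),((-13,0,-42),(325,490)),((13,0,-42),(440,405)),((-22,14,2.5),(155,285))],
 [((-22,-14,0),(245,343)),((22,-14,0),(447,215)),((-13,0,-42),(325,490)),((13,0,-42),(440,405))]):
    g=fit(c,s["eef_pos"],s["tcp_rot"][2],obs,(385,125),10)
yaw=s["tcp_rot"][2]-np.pi/2;x=np.array([np.cos(yaw),np.sin(yaw),0]);y=np.array([-np.sin(yaw),np.cos(yaw),0])
o=s["eef_pos"]+(g[0]*x+g[1]*y+[0,0,g[2]])/1000
overlay(c,"si6.png",(380,110,60,75),6.6,leafpts(o,yaw,g[3])[0])
```

```text
origin rel TCP (x,y,z in clamplike axes) [ 18.    0.5 -33.4] theta 28.0 resid px 1.09 grasp in leaf x,z -3.1 32.6
origin rel TCP (x,y,z in clamplike axes) [ 17.5   0.3 -33.3] theta 28.2 resid px 0.93 grasp in leaf x,z -2.5 32.3
```

View pics/si6.png

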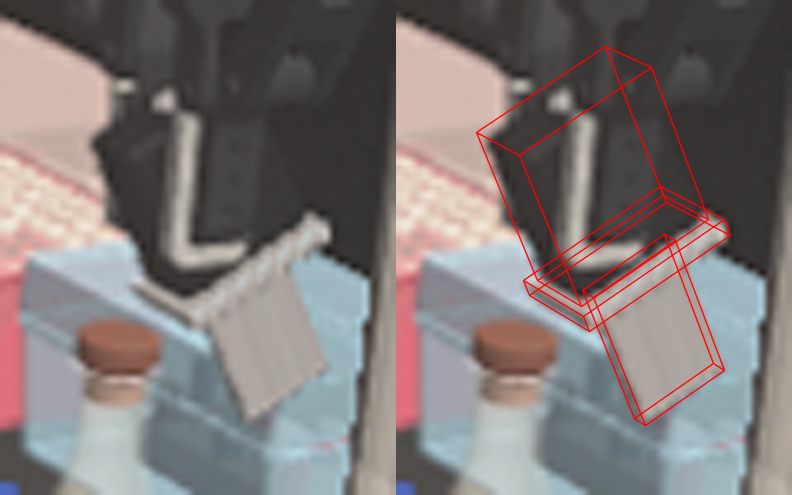

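Emit:
send_rows --pt "10 -20 0 0 10" --pt "22 -45 10 -0.04 10" --pt "34.3 -69 30 -0.04 10" --pt "34.3 -69 50 -0.04 10" --pt "34.3 -69 65 -0.04 10" --pt "34.3 -69 72 -0.04 10" --pt "34.3 -69 72 -0.04 10" --pt "34.3 -69 72 -0.04 10"

```text
time_s: 7.62
eef_pos: [0.542, 0.0076, 0.1625]
tcp_rot: [-3.141, 0.0, 1.519]
contact_force: [-0.1, 0.1, 0.2]
opening: 0.0194
```

Run:
```python
from h import *
s=robot.get_state();print(s["time_s"],s["eef_pos"],s["tcp_rot"],s["opening"],s["contact_force"])
c=cam("side"); save(c,"si7.png",(345,150,100,85),7.5)
c=cam("wrist"); save(c,"w7.png",(220,150,200,250),2.4);save(c,"w7f.png")
```

```text
7.6167 [0.54198511 0.00757277 0.162466  ] [-3.14145429e+00  5.40288634e-05  1.51906486e+00] 0.019378861621312395 [-0.0946295   0.09095464  0.23175193]
```

View pics/si7.png

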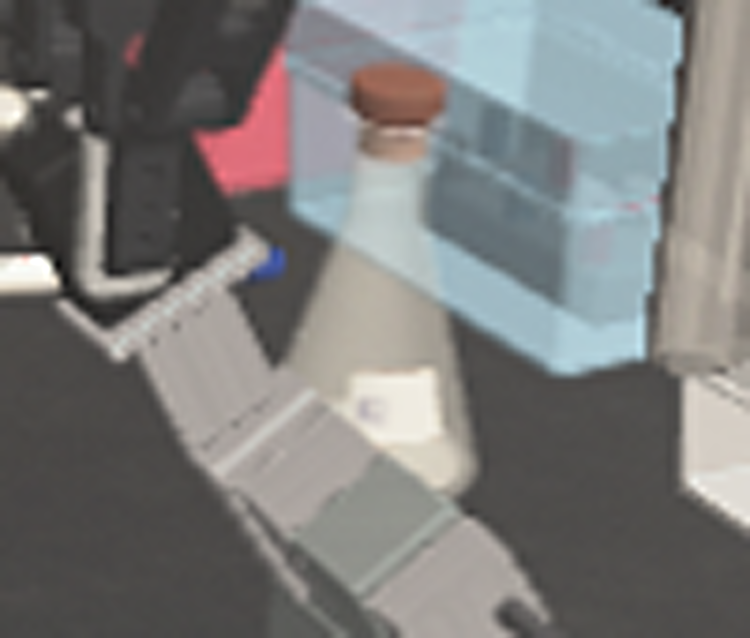

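View pics/w7f.png

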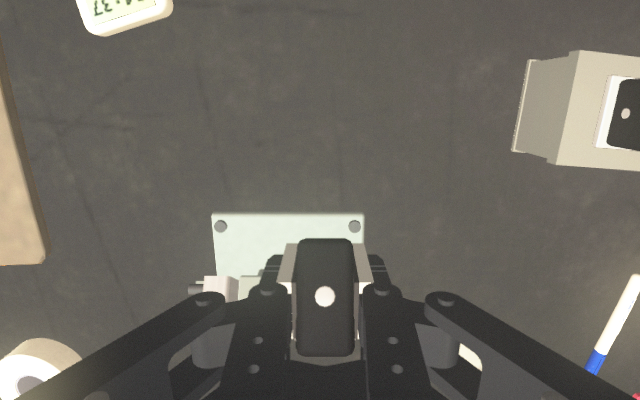

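Run:
```python
from h import *
c=cam("side");P,uv=cloud(c)
yaw=np.radians(-3);x=np.array([np.cos(yaw),np.sin(yaw),0]);y=np.array([-np.sin(yaw),np.cos(yaw),0]);t=np.radians(35)
a=-np.sin(t)*x+np.cos(t)*np.array([0,0,1]);W=np.cos(t)*x+np.sin(t)*np.array([0,0,1])
p0=np.array([593.5,4.9,85.5]);d=P*1000-p0;A=d@a;B=d@W;Y=d@y
m=(abs(A)<6)&(abs(B)<17)&(abs(Y)<60); print(m.sum(),"A med",np.median(A[m]))
h,e=np.histogram(A[m],bins=np.arange(-6,6.1,1));print(h)
h,e=np.histogram(Y[m&(abs(A-np.median(A[m]))<2.5)],bins=np.arange(-60,40,2));print(list(zip(e.astype(int).tolist(),h.tolist())))
mm=m&(Y<-8)&(Y>-22);print("B",np.percentile(B[mm],[1,99]))
pj=lambda q:((proj(c,q/1000)+.5-[345,150])*7.5-.5).round(0).tolist()
for Yj in(-3,4.5,): print("edge Y",Yj,pj(np.array([p0-15*W+Yj*y,p0+15*W+Yj*y])))
for A1 in (13,): print("nose",pj(np.array([p0-13*W+(A1)*a,p0+13*W+A1*a])))
```

```text
492 A med -2.5797038176447833
[ 35  62 111  87  97  80  20   0   0   0   0   0]
[(-60, 1), (-58, 5), (-56, 13), (-54, 19), (-52, 12), (-50, 13), (-48, 12), (-46, 17), (-44, 18), (-42, 11), (-40, 14), (-38, 13), (-36, 10), (-34, 15), (-32, 16), (-30, 15), (-28, 7), (-26, 3), (-24, 6), (-22, 20), (-20, 16), (-18, 13), (-16, 12), (-14, 8), (-12, 13), (-10, 5), (-8, 16), (-6, 7), (-4, 12), (-2, 1), (0, 0), (2, 1), (4, 12), (6, 25), (8, 14), (10, 8), (12, 17), (14, 10), (16, 4), (18, 3), (20, 0), (22, 2), (24, 0), (26, 0), (28, 0), (30, 0), (32, 0), (34, 0), (36, 0)]
B [-15.47138787  14.59112379]
edge Y -3 [[237.0, 484.0], [333.0, 402.0]]
edge Y 4.5 [[222.0, 470.0], [317.0, 389.0]]
nose [[213.0, 437.0], [297.0, 366.0]]
```

Emit:
send_rows --pt "0.7 0 0 0 10" --pt "0.7 3 4 0 10" --pt "0.7 5.7 8.2 0 10" --pt "0.7 8.6 12.3 0 10" --pt "0.7 11.5 16.4 0 10" --pt "0.7 14.3 20.5 0 10" --pt "0.7 17.2 24.6 0 10" --pt "0.7 20 28.6 0 10" --pt "0.7 23 32.8 0 10" --pt "0.7 25.8 36.9 0 10" --pt "0.7 25.8 36.9 0 10"

```text
time_s: 8.68
eef_pos: [0.5681, 0.0071, 0.1245]
tcp_rot: [-3.141, -0.0, 1.519]
contact_force: [1.2, 3.0, -1.4]
opening: 0.0192
```

Run:
```python
from h import *
s=robot.get_state();print(s["time_s"],s["eef_pos"],s["tcp_rot"],s["opening"],s["contact_force"],s["torque"])
c=cam("side"); save(c,"si8.png",(345,150,100,85),7.5)
```

```text
8.6833 [0.56805478 0.00706202 0.12450807] [-3.14145225e+00 -2.67857045e-04  1.51914061e+00] 0.019159774022801036 [ 1.18190092  3.01674794 -1.38835638] [ 0.74586554 -0.17498276  0.08120244]
```

View pics/si8.png

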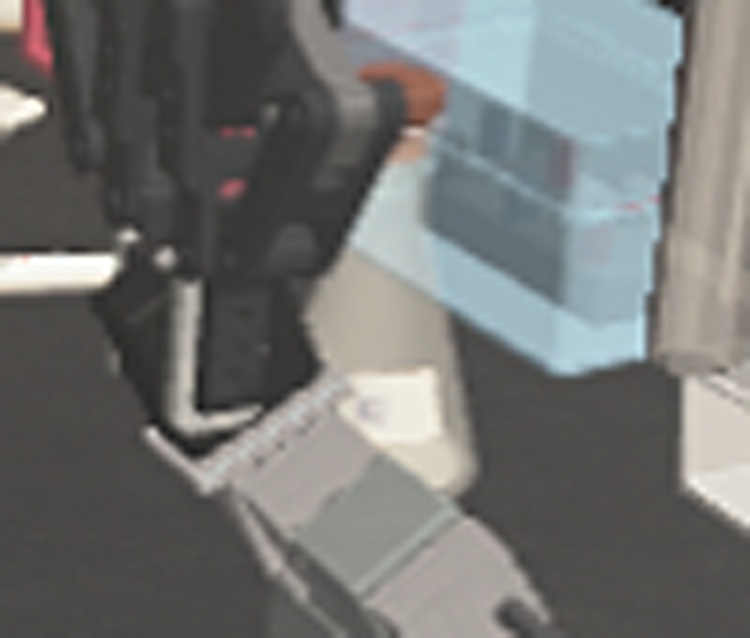

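Emit:
send_rows --pt "0.7 1.4 2 0 10" --pt "0.8 2.8 4 0 10" --pt "0.8 4 5.7 0 10" --pt "0.8 4 5.7 0 10"

```text
time_s: 9.07
eef_pos: [0.5717, 0.007, 0.1195]
tcp_rot: [-3.142, 0.0, 1.519]
contact_force: [0.5, 0.1, -1.2]
opening: 0.0195
```

Run:
```python
from h import *
s=robot.get_state();print(s["time_s"],s["eef_pos"],s["contact_force"],s["torque"])
```

```text
9.0667 [0.57170337 0.00701438 0.11946389] [ 0.49617711  0.0682451  -1.22300115] [ 0.07705031 -0.02698824 -0.02385722]
```

Free of side force. Push on in small steps.

Emit:
send_rows --pt "0 0.9 1.2 0 10" --pt "0 1.7 2.5 0 10" --pt "0 2.3 3.3 0 10" --pt "0 2.3 3.3 0 10"

```text
time_s: 9.4
eef_pos: [0.572, 0.0069, 0.1179]
tcp_rot: [-3.139, 0.001, 1.519]
contact_force: [-11.8, 0.5, 22.8]
opening: 0.0187
```

Run:
```python
from h import *
s=robot.get_state();print(s["time_s"],s["eef_pos"],s["contact_force"],s["torque"])
c=cam("side"); save(c,"si9.png",(355,175,70,60),10)
```

```text
9.4 [0.57201604 0.00688826 0.11787466] [-11.838034     0.50489921  22.84536881] [0.11939485 1.83129277 0.05842043]
```

View pics/si9.png

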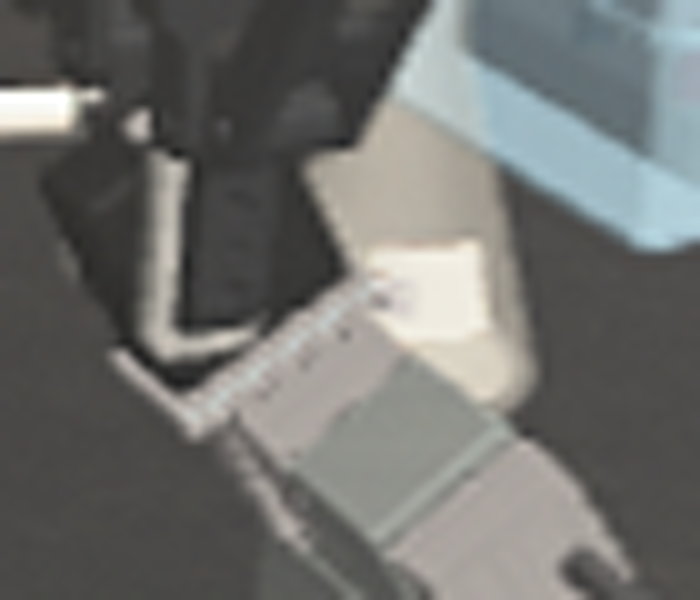

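Emit:
send_rows --pt "0 -0.5 1 0 10" --pt "0 -1 2 0 10" --pt "0 -1 2 0 10"

```text
time_s: 9.7
eef_pos: [0.5714, 0.007, 0.1161]
tcp_rot: [-3.14, 0.001, 1.519]
contact_force: [-11.2, 0.8, 23.1]
opening: 0.0193
```

Run:
```python
from h import *
s=robot.get_state();print(s["time_s"],s["eef_pos"],s["contact_force"],s["torque"])
c=cam("side"); save(c,"si10.png",(355,175,70,60),10)
```

```text
9.7 [0.57139619 0.0070003  0.11607244] [-11.21370079   0.82953611  23.08127031] [0.08043556 1.59607545 0.03511607]
```

View pics/si10.png

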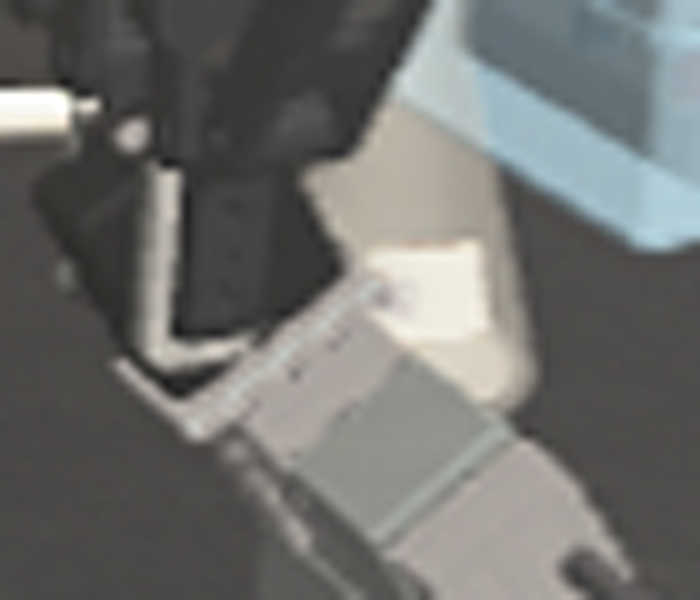

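Run:
```python
from tilt import *
s=robot.get_state();c=cam("side")
obs=[((-22,-14,0),(198,441)),((22,-14,0),(384,292)),((-22,14,2.5),(119,365))]
g=fit(c,s["eef_pos"],s["tcp_rot"][2],obs,(355,175),10)
yaw=s["tcp_rot"][2]-np.pi/2;x=np.array([np.cos(yaw),np.sin(yaw),0]);y=np.array([-np.sin(yaw),np.cos(yaw),0])
o=s["eef_pos"]+(g[0]*x+g[1]*y+[0,0,g[2]])/1000;print(o)
overlay(c,"si11.png",(355,165,70,80),5.7,leafpts(o,yaw,g[3])[0])
```

```text
origin rel TCP (x,y,z in clamplike axes) [ 19.2   0.3 -30.5] theta 32.7 resid px 0.68 grasp in leaf x,z -2.9 31.0
[0.59060136 0.00629475 0.08560171]
```

View pics/si11.png

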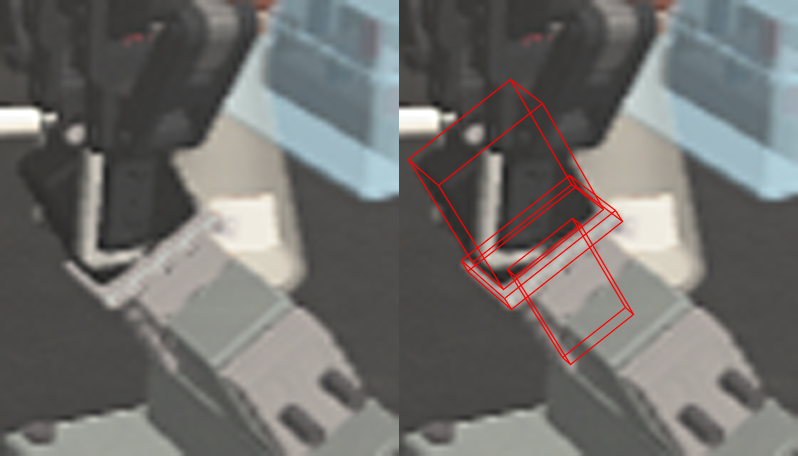

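Emit:
send_rows --pt "0 0.4 1 0 10" --pt "0 0.6 2 0 10" --pt "0 0.6 2 0 10"

```text
time_s: 10.05
eef_pos: [0.571, 0.0071, 0.1141]
tcp_rot: [-3.138, 0.001, 1.519]
contact_force: [-14.3, 0.9, 27.3]
opening: 0.0196
```

Run:
```python
from h import *
s=robot.get_state();print(s["time_s"],s["eef_pos"],s["contact_force"],s["torque"])
c=cam("side"); save(c,"si12.png",(355,175,70,60),10)
c=cam("scene"); save(c,"s12.png",(310,140,90,80),8)
```

```text
10.05 [0.57101943 0.00705786 0.11409843] [-14.32885859   0.94457965  27.3426778 ] [0.28782327 2.40162922 0.04776167]
```

View pics/si12.png

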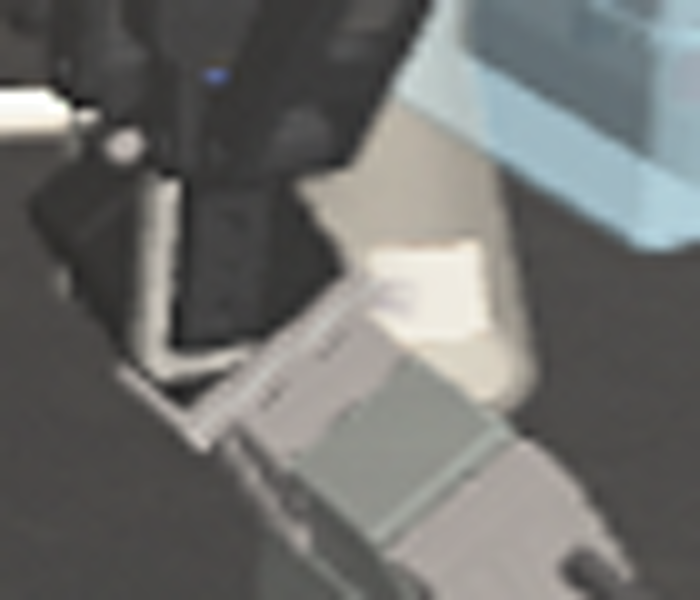

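View pics/s12.png

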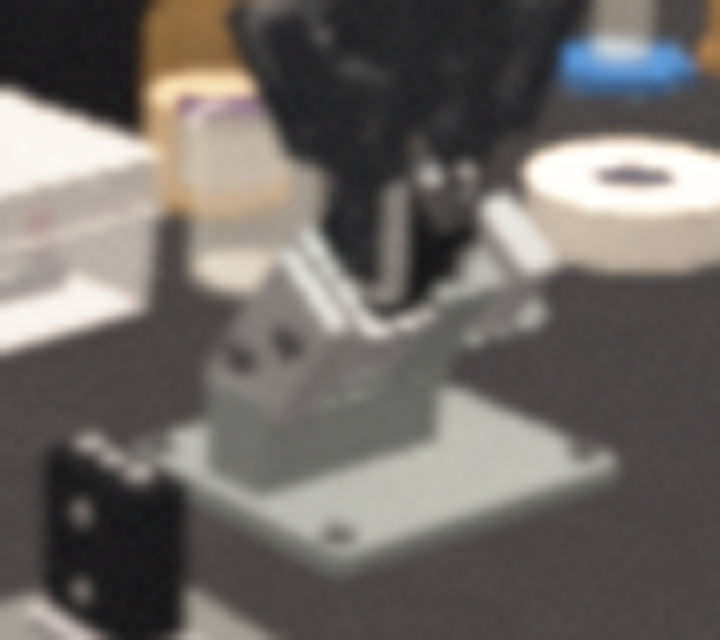

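Emit:
send_rows --pt "0 -3 -4 0 10" --pt "0 -8 -12 0 10" --pt "0 -15 -21.5 0 10" --pt "0 -23 -33 0 10" --pt "0 -30 -43 0 10" --pt "0 -35 -55 0 10" --pt "0 -35 -80 0 10" --pt "0 -35 -105 0 10" --pt "0 -35 -115 0 10" --pt "0 -35 -115 0 10"

```text
time_s: 10.98
eef_pos: [0.5395, 0.0091, 0.2304]
tcp_rot: [3.136, -0.001, 1.519]
contact_force: [-0.1, 0.5, -0.2]
opening: 0.0194
```

Run:
```python
from h import *
s=robot.get_state();print(s["time_s"],s["eef_pos"],s["tcp_rot"],s["contact_force"],s["torque"])
g=s["eef_pos"]+[0,0,-.006]
c=cam("side"); u=proj(c,g)[0].astype(int); print(u); cr=(int(u[0])-30,int(u[1])-25,60,65);print(cr); save(c,"si13.png",cr,9)
```

```text
10.9833 [0.53950572 0.00913743 0.23041611] [ 3.13643207e+00 -7.19800510e-04  1.51866858e+00] [-0.14329534  0.47360448 -0.23565553] [-0.00612953  0.01221913 -0.00999475]
[358 135]
(328, 110, 60, 65)
```

View pics/si13.png

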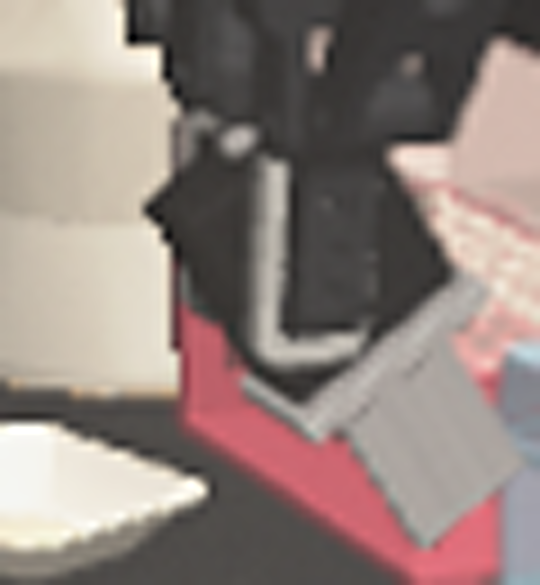

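Run:
```python
from tilt import *
s=robot.get_state();c=cam("side")
obs=[((-22,-14,0),(315,440)),((22,-14,0),(488,288)),((-13,0,-42),(428,548)),((13,0,-42),(522,470)),((-22,14,2.5),(243,382))]
g=fit(c,s["eef_pos"],s["tcp_rot"][2],obs,(328,110),9)
```

```text
origin rel TCP (x,y,z in clamplike axes) [ 20.9   0.1 -27.8] theta 35.0 resid px 1.24 grasp in leaf x,z -4.6 29.8
```

Run:
```python
from h import *
u=np.array([.9934,-.1149]);v=np.array([.1149,.9934])
for n in("scene","side"):
    c=cam(n);p=c["pixels"].astype(int);m=(p[...,0]>150)&(p[...,0]-p[...,1]>60)&(p[...,2]-p[...,1]>20)
    P,_=cloud(c,m);P=P[(abs(P[:,0]-.37)<.06)&(abs(P[:,1]-.33)<.12)&(P[:,2]>.01)]
    d=(P[:,:2]*1000-[497,265]);X=d@u;Y=d@v
    for lo,hi in((-60,45),(45,160)):
        k=(Y>lo)&(Y<hi); print(n,k.sum(),"X",np.percentile(X[k],[2,98]).round(),"Y",np.percentile(Y[k],[2,98]).round(),"z",np.percentile(P[k,2],[2,98]).round(3))
```

```text
scene 203 X [-149. -115.] Y [-9. 26.] z [0.045 0.094]
scene 232 X [-143. -113.] Y [ 83. 119.] z [0.045 0.094]
side 12 X [-137. -109.] Y [-14.   7.] z [0.045 0.093]
side 1 X [-111. -111.] Y [106. 106.] z [0.091 0.091]
```

Emit:
send_rows --pt "25 -18 0 0 10" --pt "55 -40 0 0 10" --pt "85 -61 0 0.2 10" --pt "115 -82 0 0.4 10" --pt "145 -104 0 0.6 10" --pt "175 -125 0 0.72 10" --pt "200 -143 0 0.72 10" --pt "218.5 -156 10 0.72 10" --pt "218.5 -156 35 0.72 10" --pt "218.5 -156 60 0.72 10" --pt "218.5 -156 85 0.72 10" --pt "218.5 -156 105 0.72 10" --pt "218.5 -156 117 0.72 10" --pt "218.5 -156 122 0.72 10" --pt "218.5 -156 122 0.72 10"

```text
time_s: 12.43
eef_pos: [0.3932, 0.2349, 0.1036]
tcp_rot: [-3.139, 0.003, 1.456]
contact_force: [-0.7, 0.4, -0.6]
opening: 0.0192
```

Run:
```python
from h import *
s=robot.get_state();print(s["time_s"],s["eef_pos"],s["tcp_rot"],s["contact_force"],s["torque"])
c=cam("scene"); save(c,"s14.png",(210,150,200,150),4)
c=cam("side"); save(c,"si14.png",(190,120,140,110),5.6)
```

```text
12.4333 [0.39317458 0.23485199 0.10364725] [-3.13881315e+00  2.65877316e-03  1.45631069e+00] [-0.71779476  0.39254708 -0.57651045] [0.03803869 0.03459443 0.00214065]
```

View pics/si14.png

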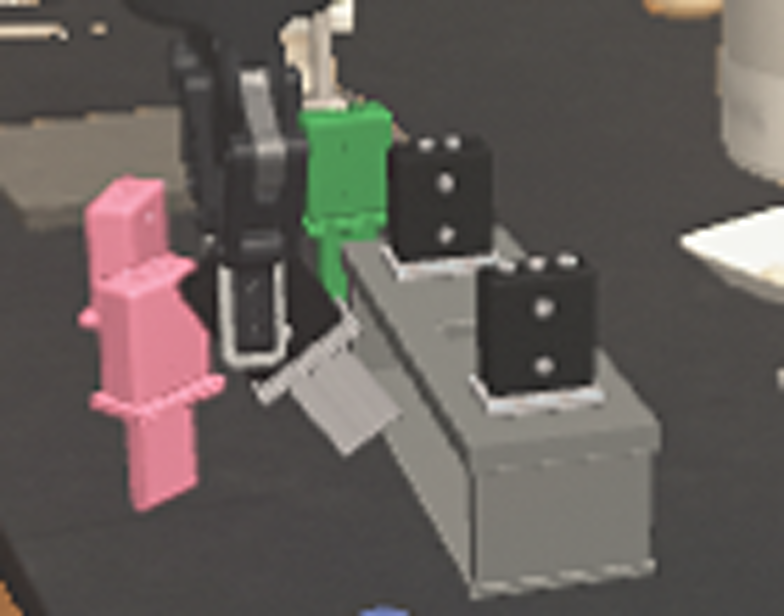

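View pics/s14.png

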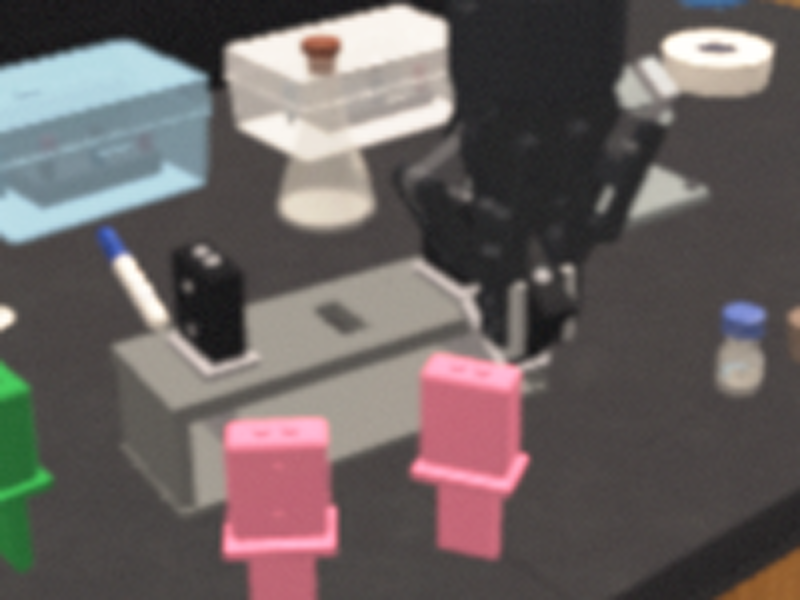

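Emit:
send_rows --pt "0 0 -6 0 10" --pt "0 5 -6 0 10" --pt "0 9 -6.5 0 10" --pt "0 13.5 -10.5 0 10" --pt "0 18.3 -15 0 10" --pt "0 23.5 -19 0 10" --pt "0 29 -22 0 10" --pt "0 35 -25 0 10" --pt "0 41 -27.3 0 10" --pt "0 47 -29 0 10" --pt "0 47 -29 0 10"

```text
time_s: 13.45
eef_pos: [0.4399, 0.2292, 0.1348]
tcp_rot: [-3.139, 0.002, 1.456]
contact_force: [-4.9, 0.8, 2.0]
opening: 0.0194
```

Run:
```python
from h import *
s=robot.get_state();print(s["time_s"],s["eef_pos"],s["tcp_rot"],s["contact_force"],s["torque"])
c=cam("side"); save(c,"si15.png",(190,110,140,110),5.6)
```

```text
13.45 [0.43987608 0.22924962 0.1348158 ] [-3.13906923e+00  1.50694296e-03  1.45573904e+00] [-4.86767809  0.83251382  2.01944298] [0.04545541 1.48421449 0.03085142]
```

View pics/si15.png

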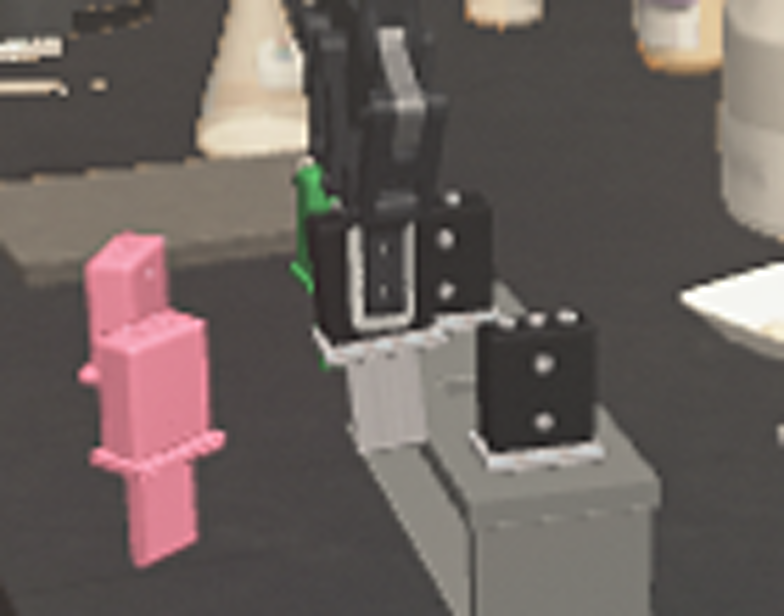

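Emit:
send_rows --pt "0 -2 -12 0 10" --pt "0 -2 -25 0 10" --pt "10 8 -25 0 10" --pt "22 22 -25 0 10" --pt "34 37 -25 0 10" --pt "42 47.5 -25 0 10" --pt "42 47.5 -22 0 10" --pt "42 47.5 -20 0 10" --pt "42 47.5 -20 0 10"

```text
time_s: 14.25
eef_pos: [0.4919, 0.2654, 0.154]
tcp_rot: [-3.141, 0.001, 1.456]
contact_force: [-0.1, -0.4, -0.4]
opening: 0.0195
```

Run:
```python
from h import *
s=robot.get_state();print(s["time_s"],s["eef_pos"],s["tcp_rot"],s["contact_force"],s["torque"])
c=cam("side"); save(c,"si16.png",(240,130,70,75),8)
c=cam("scene"); save(c,"s16.png",(250,180,90,85),7)
```

```text
14.25 [0.49194688 0.26535873 0.15401081] [-3.14055871e+00  1.07211943e-03  1.45566127e+00] [-0.09181111 -0.37591655 -0.41085725] [-0.01054732  0.0311516  -0.04663891]
```

View pics/si16.png

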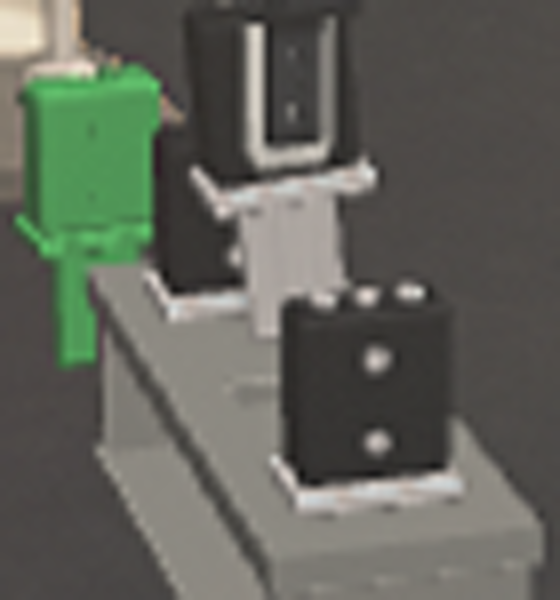

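View pics/s16.png

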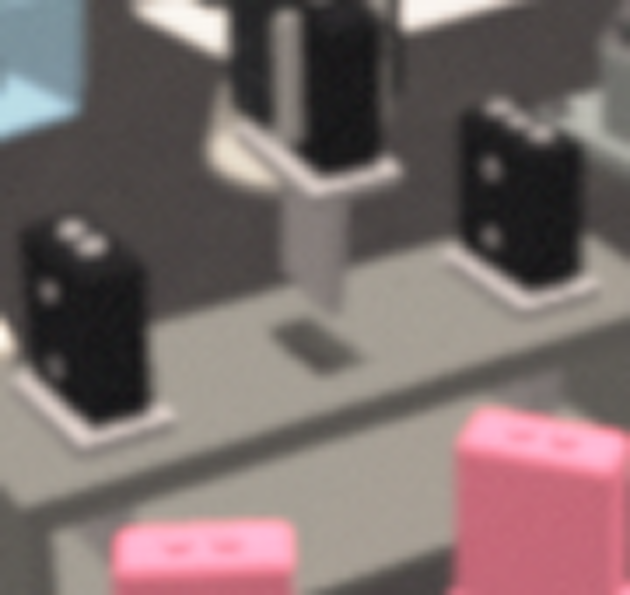

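Run:
```python
from tilt import *
s=robot.get_state();c=cam("side")
obs=[((-22,-14,0),(222,217)),((22,-14,0),(375,188)),((-13,0,-42),(261,337)),((-22,14,2.5),(193,172))]
T=s["eef_pos"];yt=s["tcp_rot"][2]
g=fit(c,T,yt,obs,(240,130),8)
c=cam("scene")
obs2=[((-22,14,0),(318,195)),((-22,-14,0),(402,173)),((22,14,0),(235,127)),((-13,2.5,-42),(335,314)),((13,2.5,-42),(284,284))]
# scene cam sees -x face & +y face? 
o=-np.array(c["R"]).T@np.array(c["t"]);print("scene cam",o)
try:
  g2=fit(c,T,yt,obs2,(250,180),7)
except Exception as e: print(e)
sl=(np.array([(272,325),(305,318),(360,357),(325,375)])+.5)/7-.5+[250,180]
W=onplane(c,sl,.060)*1000;print(W.round(1),W.mean(0))
u=np.array([.9934,-.1149]);v=np.array([.1149,.9934]);d=W[:,:2]-T[:2]*1000;print("slot rel TCP X,Y",(d@u).round(1),(d@v).round(1))
```

```text
origin rel TCP (x,y,z in clamplike axes) [  2.2   0.2 -36.7] theta 6.4 resid px 0.84 grasp in leaf x,z 1.2 30.8
scene cam [-0.06004077  0.66809286  0.42669967]
origin rel TCP (x,y,z in clamplike axes) [ -4.1   0.6 -33.5] theta 1.4 resid px 1.34 grasp in leaf x,z 4.8 27.4
[[510.4 267.8  60. ]
 [507.8 258.1  60. ]
 [479.2 260.3  60. ]
 [477.2 274.   60. ]] [493.64991271 265.02985741  60.        ]
slot rel TCP X,Y [ 18.1  16.6 -12.1 -15.6] [ 4.4 -5.6 -6.7  6.7]
```

Run:
```python
from h import *
c=cam("side"); save(c,"si17.png",(255,150,40,40),18)
c=cam("wrist"); save(c,"w17.png",(230,150,190,200),3)
```

```text
(no output)
```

View pics/si17.png

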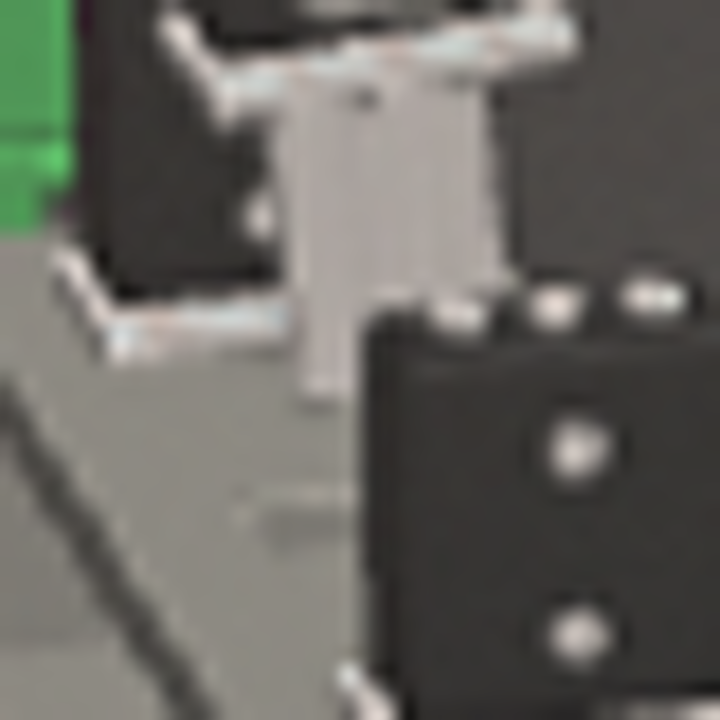

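View pics/w17.png

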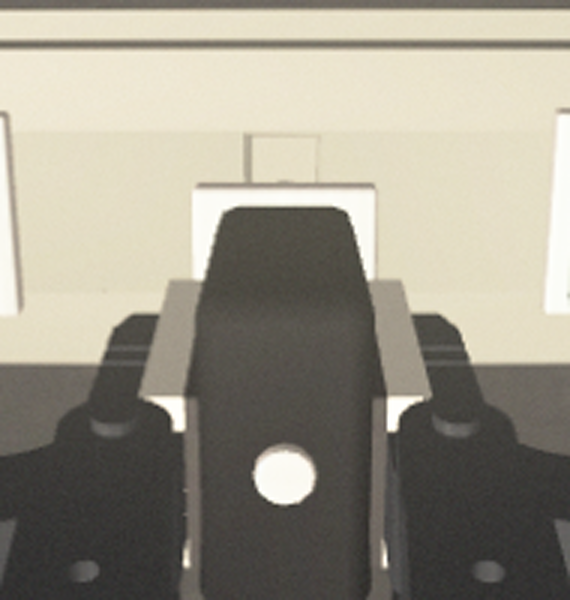

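Run:
```python
from h import *
s=robot.get_state();T=s["eef_pos"]*1000
u=np.array([.9934,-.1149]);v=np.array([.1149,.9934])
c=cam("wrist")
def rel(c,uv,z): 
    w=onplane(c,[uv],z)[0]*1000; d=w[:2]-T[:2]; return (d@u).round(1),(d@v).round(1)
print("wrist slot front edge L,R",rel(c,(230+245/3,150+134/3),.0605),rel(c,(230+320/3,150+134/3),.0605))
print("rack front edge",rel(c,(230+280/3,150+46/3),.0605),"rack back edge",rel(c,(230+480/3,150+363/3),.0605))
fz=T[2]/1000-.006-.030+.003
print("flange front edge mid @z",fz,rel(c,(230+285/3,150+184/3),fz))
print("nose",rel(c,(230+285/3,150+182/3),fz-.045))
c=cam("side")
P=lambda p,k=18:((p[0]+.5)/k-.5+255,(p[1]+.5)/k-.5+150)
print("side slot far-left corner",rel(c,P((245,492)),.06),"near left",rel(c,P((268,545)),.06))
print("side blade nose left",rel(c,P((305,400)),T[2]/1000-.006-.0725))
print("side flange near-left bottom",rel(c,P((225,125)),T[2]/1000-.0365))
```

```text
wrist slot front edge L,R (np.float64(-11.5), np.float64(-8.7)) (np.float64(-11.5), np.float64(6.7))
rack front edge (np.float64(-29.8), np.float64(-1.5)) rack back edge (np.float64(40.7), np.float64(42.5))
flange front edge mid @z 0.12157334376513615 (np.float64(-20.3), np.float64(-0.6))
nose (np.float64(-6.2), np.float64(-0.5))
side slot far-left corner (np.float64(-12.5), np.float64(9.5)) near left (np.float64(-13.9), np.float64(-7.3))
side blade nose left (np.float64(-8.0), np.float64(-2.9))
side flange near-left bottom (np.float64(-21.5), np.float64(-21.1))
```

Emit:
send_rows --pt "0 0 5 0 10" --pt "0 0 11 0 10" --pt "0 0 17 0 10" --pt "0 0 24 0 10" --pt "0 0 31 0 10" --pt "0 0 38 0 10" --pt "0 0 44 0 10" --pt "0 0 49 0 10" --pt "0 0 52 0 10" --pt "0 0 52 0 10"

```text
time_s: 15.48
eef_pos: [0.4925, 0.2662, 0.1016]
tcp_rot: [-3.141, 0.001, 1.456]
contact_force: [0.4, 0.2, -1.4]
opening: 0.0193
```

Run:
```python
from h import *
s=robot.get_state();print(s["time_s"],s["eef_pos"],s["tcp_rot"],s["contact_force"],s["torque"])
c=cam("side"); save(c,"si18.png",(240,130,70,75),8)
```

```text
15.4833 [0.49246976 0.26616022 0.10161678] [-3.14077993e+00  6.98167028e-04  1.45614375e+00] [ 0.35732892  0.18577919 -1.43300958] [-0.03764154  0.01377147  0.01995823]
```

View pics/si18.png

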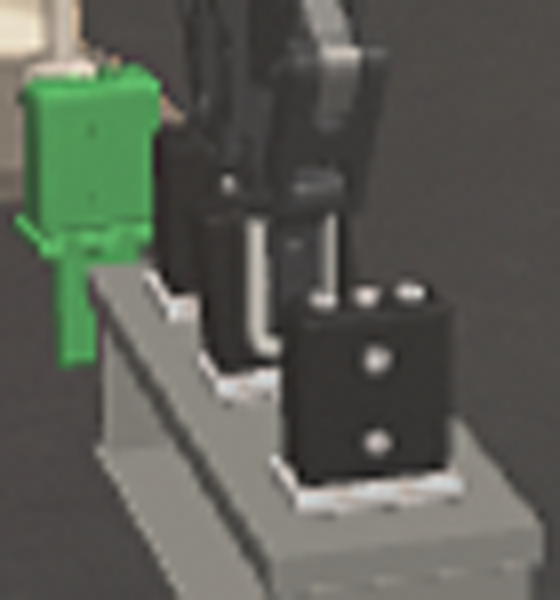

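Emit:
send_rows --pt "0 0 2.5 0 10" --pt "0 0 2.5 0 40" --pt "0 0 2.5 0 40" --pt "0 0 2.5 0 40" --pt "0 0 -15 0 40" --pt "0 0 -40 0 40" --pt "0 0 -65 0 40" --pt "30 2 -65 0 40" --pt "60 4 -65 0 40" --pt "67 4 -65 0 40" --pt "67 4 -65 0 40" --pt "67 4 -65 0 40"

```text
time_s: 16.53
eef_pos: [0.504, 0.3319, 0.1672]
tcp_rot: [-3.141, 0.001, 1.457]
contact_force: [-0.8, -1.2, 0.3]
opening: 0.0404
```

Run:
```python
from h import *
s=robot.get_state();print(s["time_s"],s["eef_pos"],s["tcp_rot"],s["contact_force"],s["opening"])
c=cam("wrist"); save(c,"w19.png")
c=cam("scene"); save(c,"s19.png",(210,170,150,110),5)
P,_=cloud(c)
```

```text
16.5333 [0.50398807 0.33194357 0.16715955] [-3.14121610e+00  9.13659273e-04  1.45664894e+00] [-0.82905329 -1.15382006  0.30441716] 0.040398148955816546
```

View pics/w19.png

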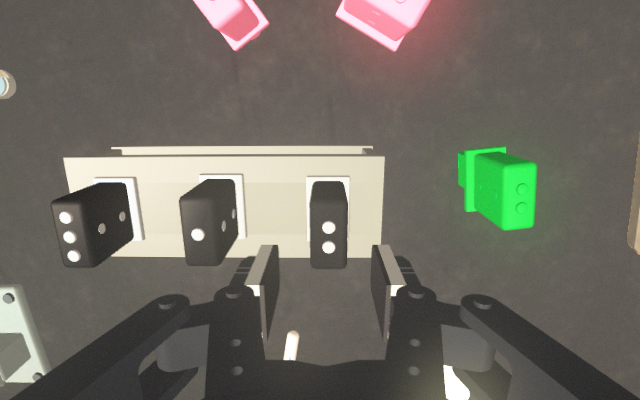

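View pics/s19.png

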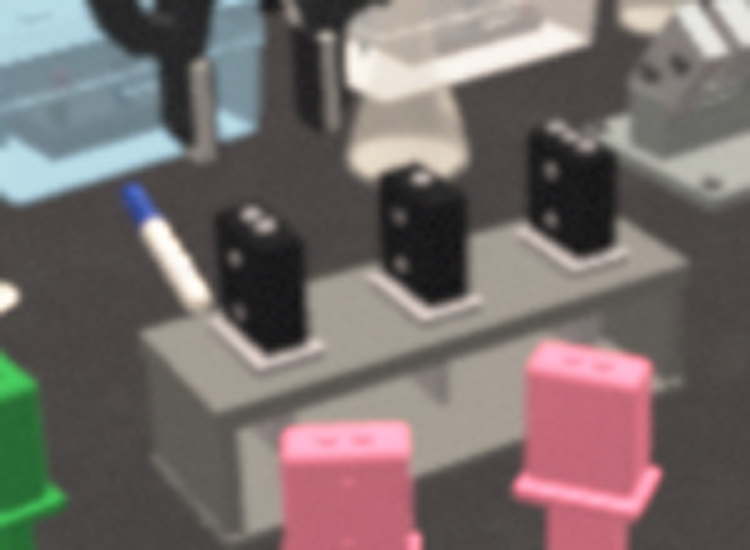

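Emit:
send_rows --pt "0.5 0 25 0 40" --pt "0.5 0 45 0 40" --pt "0.5 0 60 0 40" --pt "0.5 0 67 0 40" --pt "0.5 0 69 0 40" --pt "0.5 0 69 0 40" --pt "0.5 0 69 0 10" --pt "0.5 0 69 0 10" --pt "0.5 0 69 0 10" --pt "0.5 0 69 0 10" --pt "0.5 0 69 0 10"

```text
time_s: 17.55
eef_pos: [0.505, 0.333, 0.0994]
tcp_rot: [3.14, -0.001, 1.456]
contact_force: [-0.2, -1.4, 6.8]
opening: 0.0196
```

Emit:
send_rows --pt "0 0 -10 0 10" --pt "0 0 -20 0 10" --pt "0 0 -30 0 10" --pt "0 -6 -30 0 10" --pt "0 -13 -31 0 10" --pt "0 -19 -31.3 0 10" --pt "0 -25 -31 0 10" --pt "0 -30.5 -30.7 0 10" --pt "0 -36 -29.5 0 10" --pt "0 -42 -28 0 10" --pt "0 -48 -25.5 0 10" --pt "0 -48 -25.5 0 10" --pt "0 -48 -25.5 0 10"

```text
time_s: 18.63
eef_pos: [0.4579, 0.339, 0.1247]
tcp_rot: [3.139, -0.002, 1.456]
contact_force: [3.9, 0.2, 2.0]
opening: 0.0195
```

Run:
```python
from h import *
s=robot.get_state();print(s["time_s"],s["eef_pos"],s["tcp_rot"],s["contact_force"],s["opening"])
c=cam("scene"); save(c,"s20.png",(210,170,150,110),5)
```

```text
18.6333 [0.45791231 0.33899898 0.12473446] [ 3.13854602e+00 -2.32985538e-03  1.45593867e+00] [3.85249764 0.18675486 1.98273289] 0.019473505923133298
```

View pics/s20.png

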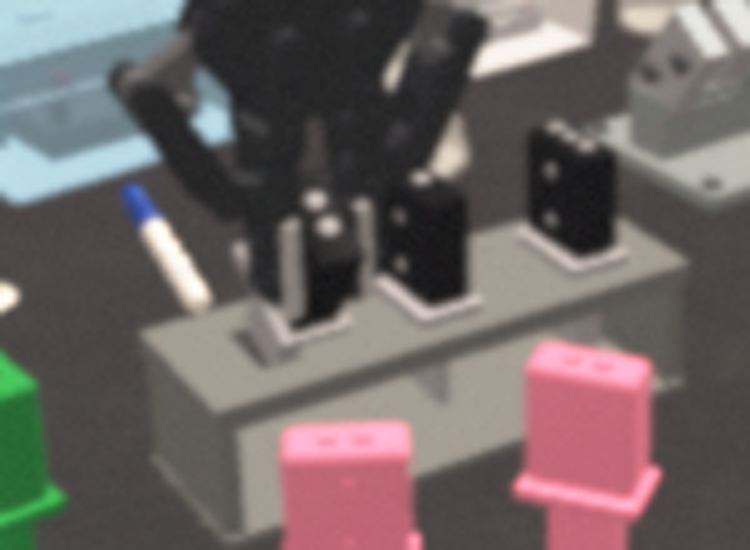

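Emit:
send_rows --pt "0 -8 -12 0 10" --pt "0 -16 -24 0 10" --pt "0 -25 -45 0 10" --pt "0 -25 -80 0 10" --pt "0 -20 -107 0 10" --pt "-25 -5 -107 0 10" --pt "-55 10 -107 0 10" --pt "-85 25 -107 -0.2 10" --pt "-117 40 -107 -0.4 10" --pt "-150 55 -107 -0.72 10" --pt "-182 70 -107 -0.72 10" --pt "-214 85 -107 -0.72 10" --pt "-246 98 -107 -0.72 10" --pt "-278 110 -107 -0.72 10" --pt "-303 118 -107 -0.72 10" --pt "-319 121 -107 -0.72 10" --pt "-319 121 -107 -0.72 10" --pt "-319 121 -107 -0.72 10"

```text
time_s: 20.18
eef_pos: [0.5393, 0.0074, 0.231]
tcp_rot: [-3.14, -0.0, 1.517]
contact_force: [-0.7, 0.7, -1.0]
opening: 0.0193
```

Run:
```python
from h import *
s=robot.get_state();print(s["time_s"],s["eef_pos"],s["tcp_rot"],s["contact_force"],s["torque"])
c=cam("side"); g=s["eef_pos"]+[0,0,-.006];u=proj(c,g)[0].astype(int); cr=(int(u[0])-30,int(u[1])-25,60,65);print(cr); save(c,"si21.png",cr,9)
```

```text
20.1833 [0.53934361 0.00738831 0.23101853] [-3.14028258e+00 -2.48158279e-04  1.51731263e+00] [-0.72789751  0.69408877 -0.96295074] [ 0.05259602  0.0269341  -0.02159499]
(329, 110, 60, 65)
```

View pics/si21.png

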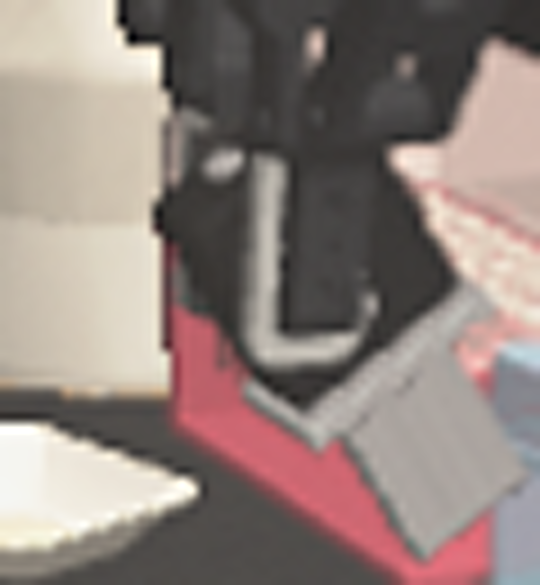

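Run:
```python
from tilt import *
s=robot.get_state();c=cam("side")
obs=[((-22,-14,0),(318,448)),((22,-14,0),(490,300)),((-13,0,-42),(428,558)),((13,0,-42),(522,480)),((-22,14,2.5),(245,390))]
g=fit(c,s["eef_pos"],s["tcp_rot"][2],obs,(329,110),9)
```

```text
origin rel TCP (x,y,z in clamplike axes) [ 22.5   0.2 -32. ] theta 34.4 resid px 1.33 grasp in leaf x,z -3.8 34.2
```

Emit:
send_rows --pt "0.8 -1 20 0 10" --pt "0.8 -1 45 0 10" --pt "0.8 -1 62 0 10" --pt "0.8 -1 67.5 0 10" --pt "0.8 -1 67.5 0 10" --pt "0.8 2 71.6 0 10" --pt "0.8 4.7 75.7 0 10" --pt "0.8 7.6 79.8 0 10" --pt "0.8 10.5 83.9 0 10" --pt "0.8 13.3 88 0 10" --pt "0.8 13.3 88 0 10"

```text
time_s: 21.2
eef_pos: [0.5541, 0.0082, 0.1426]
tcp_rot: [-3.141, -0.001, 1.519]
contact_force: [0.6, 1.7, -4.6]
opening: 0.0192
```

Run:
```python
from h import *
s=robot.get_state();print(s["time_s"],s["eef_pos"],s["contact_force"],s["torque"])
c=cam("side"); save(c,"si22.png",(345,150,100,85),7.5)
c=cam("scene"); save(c,"s22.png",(310,130,90,85),7)
```

```text
21.2 [0.55411981 0.00821278 0.14258071] [ 0.59912927  1.72889251 -4.62673328] [ 0.53441886 -0.03764034  0.10551851]
```

View pics/si22.png

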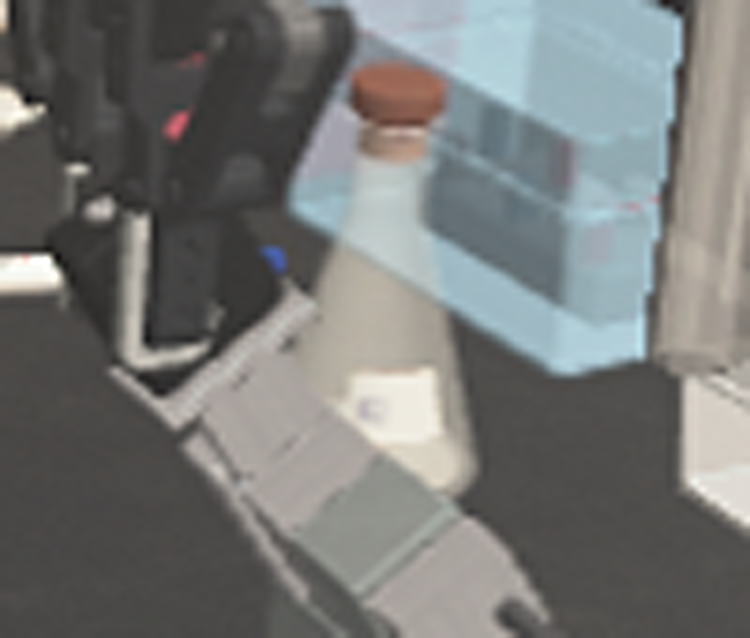

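View pics/s22.png

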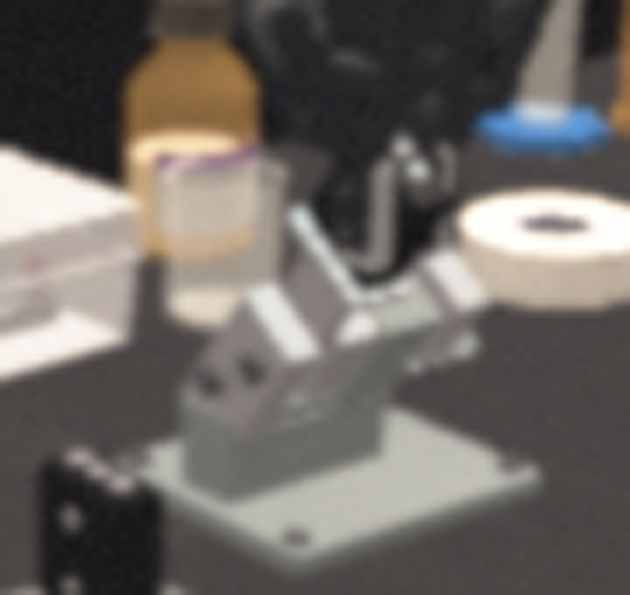

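Emit:
send_rows --pt "0 2.3 3.3 0 10" --pt "0 4.6 6.6 0 10" --pt "0 6.9 9.8 0 10" --pt "0 9.2 13.1 0 10" --pt "0 11.5 16.4 0 10" --pt "0 11.5 16.4 0 10"

```text
time_s: 21.8
eef_pos: [0.5653, 0.0076, 0.1261]
tcp_rot: [-3.141, -0.0, 1.519]
contact_force: [0.1, 5.1, -4.2]
opening: 0.0193
```

Run:
```python
from h import *
s=robot.get_state();print(s["time_s"],s["eef_pos"],s["contact_force"],s["torque"])
c=cam("scene"); save(c,"s23.png",(310,130,90,85),7)
```

```text
21.8 [0.56534264 0.00762163 0.12611344] [ 0.12561025  5.09737414 -4.16597641] [0.89623061 0.13742872 0.09636963]
```

View pics/s23.png

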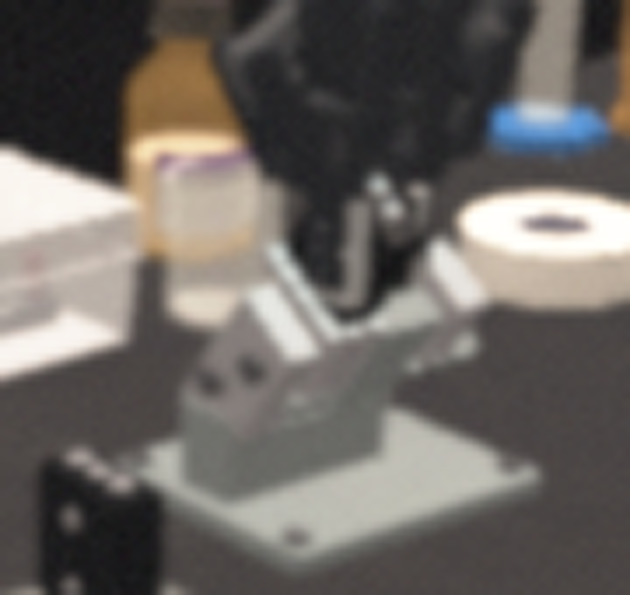

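Emit:
send_rows --pt "0.4 1.7 2.5 0 10" --pt "0.4 3.4 4.9 0 10" --pt "0.4 4.6 6.6 0 10" --pt "0.4 5.2 7.4 0 10" --pt "0.4 5.2 7.4 0 10"

```text
time_s: 22.27
eef_pos: [0.5702, 0.0074, 0.1191]
tcp_rot: [-3.141, -0.0, 1.519]
contact_force: [-2.6, 3.5, 1.3]
opening: 0.0193
```

Run:
```python
from h import *
s=robot.get_state();print(s["time_s"],s["eef_pos"],s["contact_force"],s["torque"])
c=cam("side"); save(c,"si24.png",(355,175,70,60),10)
```

```text
22.2667 [0.57022057 0.00742389 0.1191051 ] [-2.58005144  3.46305727  1.33270055] [ 0.95650554  0.49782824 -0.0098791 ]
```

View pics/si24.png

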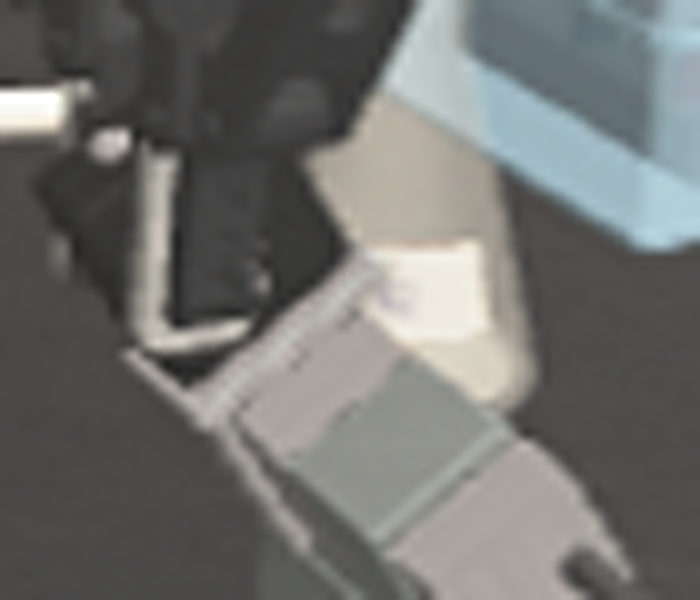

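Emit:
send_rows --pt "0 0.8 1.1 0 10" --pt "0 1.5 2.2 0 10" --pt "0 2.3 3.3 0 10" --pt "0 2.3 3.3 0 10"

```text
time_s: 22.65
eef_pos: [0.5713, 0.0073, 0.1173]
tcp_rot: [-3.14, 0.0, 1.519]
contact_force: [-12.4, 4.9, 22.8]
opening: 0.0194
```

Run:
```python
from h import *
s=robot.get_state();print(s["time_s"],s["eef_pos"],s["contact_force"],s["torque"])
c=cam("side"); save(c,"si25.png",(355,175,70,60),10)
```

```text
22.65 [0.57129527 0.0072761  0.11726851] [-12.42793283   4.86066547  22.82904037] [0.87104434 2.04026223 0.04298577]
```

View pics/si25.png

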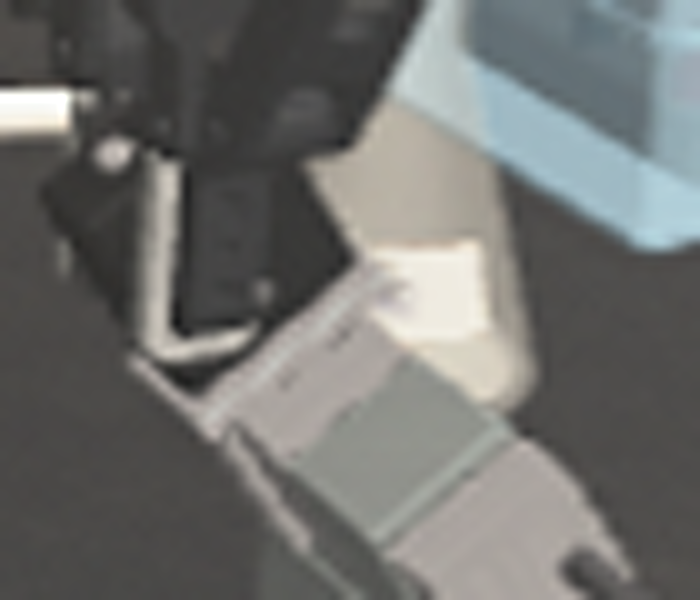

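Emit:
send_rows --pt "0 0 1 0 10" --pt "0 0 1.8 0 10" --pt "0 0 1.8 0 10" --pt "0 -1.5 -0.7 0 10" --pt "0 -1.9 -1.5 0 10" --pt "0 -1.9 -1.5 0 10"

```text
time_s: 23.2
eef_pos: [0.5712, 0.0073, 0.1177]
tcp_rot: [3.141, -0.0, 1.519]
contact_force: [-1.7, 4.2, 6.2]
opening: 0.019
```

Run:
```python
from h import *
s=robot.get_state();print(s["time_s"],s["eef_pos"],s["contact_force"],s["torque"])
```

```text
23.2 [0.57115807 0.00726515 0.11767109] [-1.73784494  4.19372265  6.23075133] [0.72349335 0.41165009 0.03606637]
```

Emit:
send_rows --pt "1 -1.9 -1.5 0 10" --pt "1.5 -1.9 -1.5 0 10" --pt "1.5 -1.9 -1.5 0 10"

```text
time_s: 23.45
eef_pos: [0.5702, 0.0075, 0.1187]
tcp_rot: [3.14, 0.001, 1.517]
contact_force: [4.7, -3.1, -3.0]
opening: 0.0197
```

Run:
```python
from h import *
s=robot.get_state();print(s["time_s"],s["eef_pos"],s["contact_force"],s["torque"])
```

```text
23.45 [0.57024864 0.00753792 0.11869647] [ 4.71176809 -3.09829395 -3.02416482] [-0.74516585 -1.01027918 -0.10222071]
```

Emit:
send_rows --pt "-0.7 1.9 2 0 10" --pt "-0.7 3.8 4.5 0 10" --pt "-0.7 4.4 6 0 10" --pt "-0.7 4.4 6 0 10"

```text
time_s: 23.78
eef_pos: [0.5708, 0.0075, 0.116]
tcp_rot: [-3.138, 0.001, 1.519]
contact_force: [-19.0, -1.4, 52.0]
opening: 0.0194
```

Run:
```python
from h import *
s=robot.get_state();print(s["time_s"],s["eef_pos"],s["contact_force"],s["torque"])
c=cam("side"); save(c,"si26.png",(355,175,70,60),10)
```

```text
23.7833 [0.57079294 0.00746011 0.11595607] [-18.96825256  -1.37547912  51.98150925] [0.05483232 3.53573322 0.07653147]
```

View pics/si26.png

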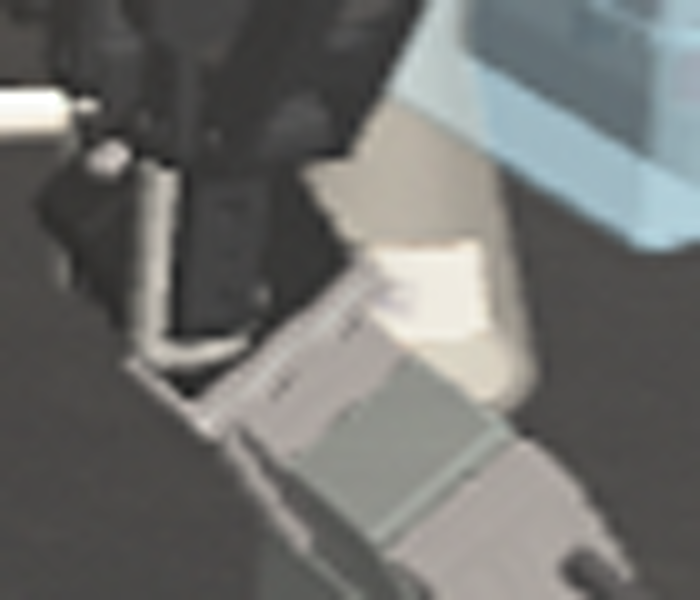

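Emit:
send_rows --pt "0 -0.5 -1.5 0 10" --pt "0 -1 -3 0 10" --pt "0 -1 -3 0 10" --pt "0 -1 -3 0 24" --pt "0 -1 -3 0 30" --pt "0 -1 -3 0 34" --pt "0 -1 -3 0 36" --pt "0 -1 -3 0 36"

```text
time_s: 24.5
eef_pos: [0.5725, 0.008, 0.1155]
tcp_rot: [-3.141, 0.0, 1.519]
contact_force: [-0.3, -0.9, -0.9]
opening: 0.036
```

Run:
```python
from h import *
s=robot.get_state();print(s["time_s"],s["eef_pos"],s["contact_force"],s["opening"])
c=cam("side"); save(c,"si27.png",(355,175,70,60),10)
```

```text
24.5 [0.5724523  0.0079985  0.11550946] [-0.27268347 -0.89854846 -0.86567556] 0.03598805804694409
```

View pics/si27.png

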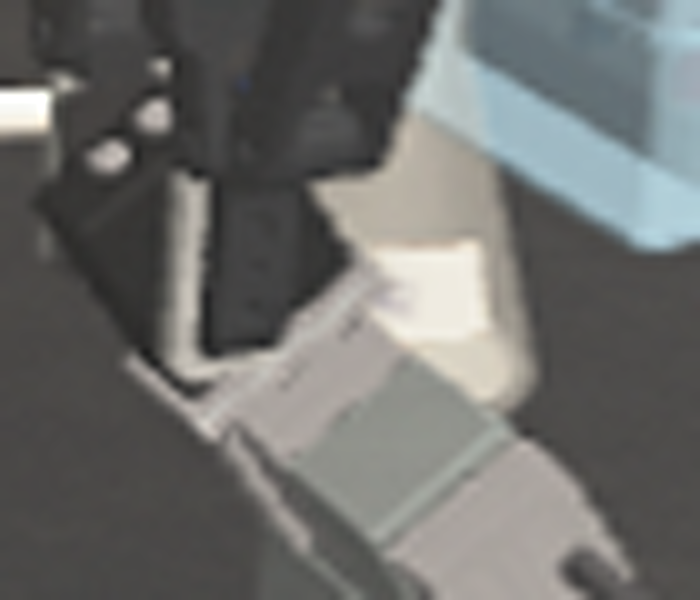

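Emit:
send_rows --pt "0 -4 -8 0 36" --pt "0 -10 -20 0 36" --pt "0 -18 -38 0 36" --pt "0 -25 -60 0 36" --pt "0 -30 -85 0 36" --pt "0 -35 -110 0 36" --pt "0 -40 -120 0 36" --pt "0 -40 -120 0 36"

```text
time_s: 25.22
eef_pos: [0.5322, 0.01, 0.239]
tcp_rot: [3.137, -0.001, 1.519]
contact_force: [-0.0, 0.1, -1.2]
opening: 0.0362
```

Run:
```python
from h import *
s=robot.get_state();print(s["time_s"],s["eef_pos"],s["contact_force"],s["opening"])
c=cam("side"); save(c,"si28.png",(350,145,90,80),8.5)
c=cam("scene"); save(c,"s28.png",(210,130,200,150),4)
c=cam("wrist"); save(c,"w28.png")
```

```text
25.2167 [0.53218703 0.01004386 0.2390342 ] [-0.04382484  0.06586588 -1.17737315] 0.036181627922590144
```

View pics/si28.png

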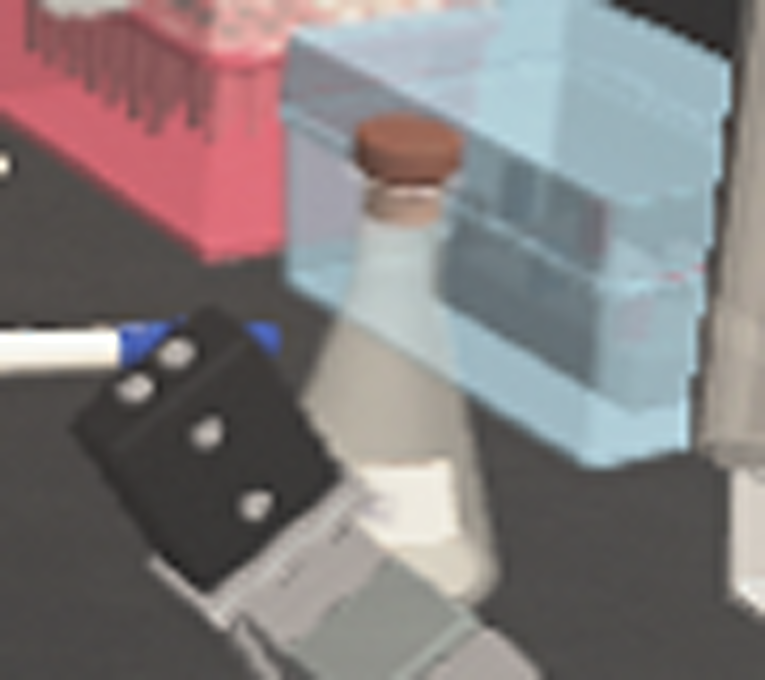

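View pics/s28.png

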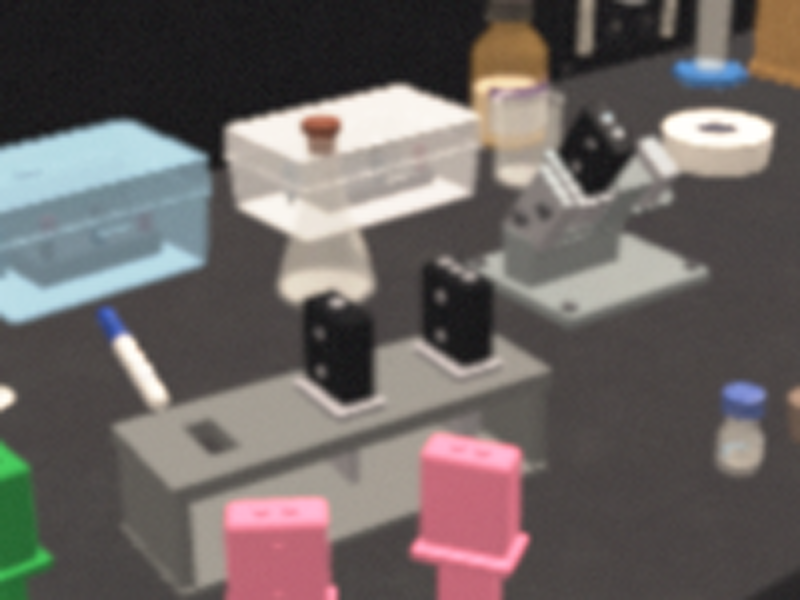

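View pics/w28.png

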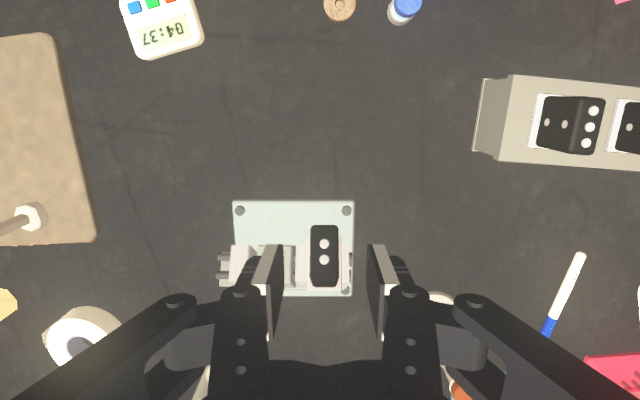

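Run:
```python
from tilt import *
c=cam("side");T=np.array([.572,.0075,.116])
obs=[((-22,-14,0),(217,628)),((-22,14,2.5),(150,562)),((20,10,51),(210,310)),((20,-10,5),(343,480)),((-20,10,51),(73,425)),((-5.5,0,51),(135,387)),((5.5,0,51),(177,350))]
yt=np.radians(87)
g=fit(c,T,yt,obs,(350,145),8.5)
yaw=yt-np.pi/2;x=np.array([np.cos(yaw),np.sin(yaw),0]);y=np.array([-np.sin(yaw),np.cos(yaw),0])
o=T+(g[0]*x+g[1]*y+[0,0,g[2]])/1000;print("origin",o)
t=np.radians(35);a=-np.sin(t)*x+np.cos(t)*np.array([0,0,1]);W=np.cos(t)*x+np.sin(t)*np.array([0,0,1])
P,uv=cloud(c);d=P*1000-o*1000;A=d@a;B=d@W;Y=d@y
m=(abs(A)<5)&(abs(B)<19)&(Y<-24)&(Y>-60)
print(m.sum(),"housing/spare B",np.percentile(B[m],[2,98]),"A",np.percentile(A[m],[5,50,95]))
overlay(c,"si29.png",(352,165,70,80),5.7,leafpts(o,yaw,g[3],8.5)[0])
```

```text
origin rel TCP (x,y,z in clamplike axes) [ 21.6   1.4 -31.9] theta 34.5 resid px 1.95 grasp in leaf x,z -3.1 33.6
origin [0.5936752  0.00778914 0.08407384]
254 housing/spare B [-14.99848388  14.5488321 ] A [-3.99112613 -2.08972155 -0.38419132]
```

View pics/si29.png

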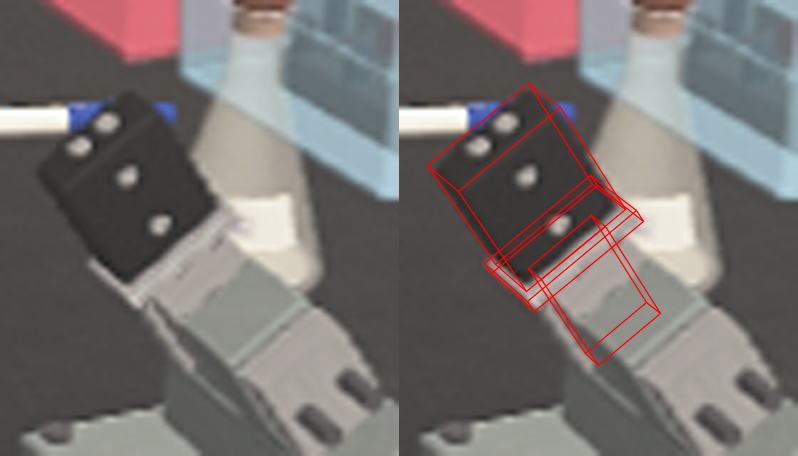

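```bash
python3 -c "
from rig import robot
print(robot.hand_in()); print(robot.get_state()['time_s'])"
```

```text
the job is handed in; nothing more can be done
None
the job is handed in; nothing more can be done
```

The binding leaf is leaf_mid. I left it fully home in the clamp, held by the jaw alone, and handed the job in at about 25 s of the 72 s allowed.

**What I did**
- The moves keep the tool vertical, so I tilted each leaf in the grip by levering it against its rack slot.
- leaf_thin went in to its shoulder and came out freely. I levered it upright against the rack's front edge and put it back in its slot.
- leaf_mid went in and bound:
  - It could not be shifted sideways: a 1.5 mm command moved it about 0.25 mm, and the side force changed from +4 N to −3 N.
  - It resisted withdrawal with about 5 N.
- I then pressed leaf_mid home with about 55 N, released it and backed away. leaf_thick was never moved.

**Last checks**
- **leaf_mid:** it did not move on release. It leans 34.5° by the side camera, against 35° wanted, and sits within about 0.5 mm of mid-width.
- **Others:** leaf_thin and leaf_thick stand upright in the rack, and the flask is standing.
- **Disagreement:** the side camera's depth puts the clamp's mouth plane about 2 mm below the flange. That is about the stated calibration error, and it gave a similar offset for leaf_thin, so I trusted the firm contact and the pictures.
- **Weaker fit:** the pose fit for leaf_mid had errors of up to 2 pixels. The scene camera's fit of leaf_thin's lean over the rack also disagreed with the side and wrist views, so I used those two.

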